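# Clamp a stepped shaft in the hinged V-jaw holder with its draw latch

### The job

Clamp the stepped steel shaft in the holding fixture for measuring: set it down gently, upright on its big end, on the plate in the fixed V-jaw, and swing the hinged jaw up against it. Then drop the wire loop of the draw latch behind the horn on the hinged jaw and throw the latch lever right over, past its centre, so that the jaw grips the shaft. Leave the other things on the table where they are.

Things in the scene. Friction and masses are not known exactly. Their poses are not given: they have to be found in the camera images.
- fixture: Holding fixture fixed to the table, may be turned about z. Origin on the table under the jaws' centre. In mm in its frame: dark steel plate x -92..66, y -68..60, 12 thick; fixed steel jaw block x -34..34, y -44..-3, top z 38, 90 degree V open to +y; the hinged jaw faces it from +y. The draw latch is in the plane x -68: handle up at the start, its wire loop reaching to +y.
- nest (a point): On the plate's top face (12 mm above the table), where the centre of the shaft's foot belongs when the shaft touches both faces of the fixed V (and of the hinged jaw, when that is shut); axes as the fixture. At the start the hinged jaw stands open and leaves 10 to 20 mm of play towards +y.
- jaw: Hinged steel jaw, mirror of the fixed one. Origin on its vertical hinge pin at table height, 50 mm along the fixture's +x; axes as the fixture's when shut on the shaft. Starts 0.2 to 0.4 rad open (clockwise from above). Stiff (0.15 N m), stays where left. In its frame, mm: block x -84..-16, y 3..44, z 12..38; ear x -134..-80, y 5..37, top z 34.5; on it at x -118 the horn.
- keeper (a point): Where the middle of the loop's bar belongs when hooked and tight: x -118, y 17.8 mm in the jaw's frame, 3.5 mm above the ear's top, against the back (+y side) of the horn; moves with the jaw, has its axes. The horn is 20 mm wide, 8 mm thick, rises to 53 mm above the table and leans a little to +y. With the jaw up to the shaft and the handle up, the falling bar lands 5 to 20 mm behind it.
- lever (a joint): Angle of the latch lever (rad): 0 = handle straight up; it grows as the handle goes over towards the fixture's -y and down; near 1.57 is the dead centre, 1.70 the stop, fully thrown. It stays where left (0.05 N m friction); with the loop hooked the throw takes up to about 0.4 N m near the end. Starts at 0.12 to 0.28.
- lever_pivot (a point): Axis of the lever, along the fixture's x, on the fixture 38 mm above the table at x -68, y -45 mm; axes as the fixture.
- grip (a point): Point on the axis of the round black handle, 85 mm from the lever's pivot; the handle is 18 mm thick and ends 107 mm from the pivot. Its z axis points along the handle away from the pivot.
- loop (a joint): Angle of the wire loop against the lever (rad). Its pin is on the lever, 30 mm from the pivot towards the handle's end. The loop's angle above level, rising from the fixture's +y, is this value plus lever. It starts raised, 1.12 to 1.33 rad above level, held by light friction (0.3 N at the bar moves it); pushed below about 0.6 rad it falls by itself.
- bar (a point): Middle of the loop's cross bar (7 mm round wire), 88 mm from the loop's pin. The bar runs along x; its y axis points along the legs away from the lever. The legs are 41 mm wide overall, 27 mm inside; the horn goes between them. They are sprung and stretch a few mm. The bar reaches the horn only when the hinged jaw has been swung up to the shaft.
- shaft: Stepped steel shaft standing on its big end, 87 mm tall, about 0.4 kg; origin at the centre of its foot, z up. Diameter 38 mm up to z 30, 28 mm up to z 62, 18 mm to the top. Grip it across the middle step just below z 62 (about 28 to 30 mm between the fingers).
- v_block: Bystander: steel V-block 40 x 50 x 40 mm, origin under its centre.
- oil_pot: Bystander: brass oil dropper, 42 mm across, 86 mm tall, origin under its centre.
- dial_indicator: Bystander: dial indicator lying flat, 102 x 57 x 23 mm, origin under its centre.
There are look-alikes about, which are no part of the job. Several things have the shape of the shaft; the one meant has the colours described above.

How it is judged:
By the outcome, as a careful person would: the job done as asked, in the order asked, and still so for the second after the job is handed in, with the robot touching nothing.
It also fails if it takes over 51 s, if anything falls off the work surface, if the arm or the gripper's body presses on something with over 40 N, if the wrist force passes 120 N, or if a joint passes its speed limit or range.

### The arm

A 6-joint arm with a two-finger parallel gripper is mounted at the origin on the work surface; the furniture and walls round the work are solid. World frame = base frame: x ahead of the robot, y to its left, z up, the work surface at z = 0. Lengths are in mm, angles in rad, forces in N, time in s.
With the tool pointing down it reaches from about 275 to 775 mm from the base axis. Payload 14.6 kg.
Tool frame: the origin (TCP) lies on the centre line of the jaws, within the pads' length; the fingertips stand ctrl.tip_reach ahead of it and the grasp point (between the pads) lies 8 mm behind it (ctrl.tip_reach is the distance from the TCP to the fingertips, in mm); z points along the fingers, y is the line along which they close (so a half turn about z gives the same grasp; the last joint's range is limited). The gripper opens to 85 mm and grips with 20 to 120 N. Pads are 22 mm wide; open, the fingers measure 114 mm over their backs; the gripper's body (76 mm by 85 mm) begins 54 mm behind the grasp point. The pads swing forward as they close: fully open they stand 13 mm farther back than shut.
Start: joints at [1.053, 0.263, -0.048, 1.259, 0, 1.415], TCP at [186.324, 490.828, 242.278] pointing down, gripper open.
Joint ranges: [-2.65, 2.65], [-0.89, 1.7], [-1.18, 1.37], [-2.13, 2.11], [-1.35, 1.29], [-3.14, 3.14]. Speed limits (rad/s): [1.89, 1.89, 2.57, 2.79, 3.14, 3.14].

### API

Orientations are given as a rotation vector (axis times angle).
In Python, from plant import monitor, imaging, job, ctrl gives the robot as it stands.
- The arm moves only by the tool apply_moves, never from a script. Its argument "plan" is a list of rows, each an object with "gripper": the closure, from -1 (fully open) to 1 (shut); "slide": the shift along the tool's x, y, z in m, a list of three; "turn": the turn about the tool's z in rad. A call has exactly 5 rows; each row shifts and turns the commanded pose from where the row before left it, along the tool's axes as they then stand; what a row does not reach is not made up. A row lasts 1/12 s, in which the tool goes at most 41.7 mm and 7.16 degrees, less where a joint would pass 70% of its speed; a pose out of reach is approached as far as the arm can. A call with a gripper value outside its range is refused whole. The fingers move at their own pace and stop on an object; "squeeze" is the grip in N (left out, the last holds). Time passes only in rows, so rows that do not move let the fingers close, or fill a call up. It gives the time, the measured TCP pose, the force, the opening and the grip force at its end, in the units of the state.
- monitor.get_state(): the state, without advancing time (a new reading comes with each control period).
- imaging.capture(name): name is "scene" or "top" or "wrist"; returns the picture (480x640x3 uint8, red, green, blue); there is no depth.
- imaging.get_calibration(name): a dict with "camera_matrix" (3x3 intrinsics, pixels), "view" (4x4, takes a point from world to camera coordinates); the wrist camera has in their place "tool_from_camera" (4x4, takes a point from camera to tool coordinates, whose origin is the TCP and whose axes are the flange's). Camera axes: x right, y down, z forward; pixel columns grow to the right and rows downward; lengths in mm; the calibration is good to about 2 mm. A picture is of the moment at which its call begins: read the wrist's pose just before it. get_calibration takes no time and is no camera call.
- job.hand_in(): hands the job in; it is judged then, once.
The state is a dict: "time": time; "joint_positions": joint angles; "joint_vel": joint speeds; "effort": joint torques, N m; "ee_pos": TCP position; "orientation": TCP orientation; "ft_force": force on the tool from outside, world axes, zero at the start; "ft_torque": the same for the moment, N m; "gripper_width": opening from 0.0 (shut) to 1.0 (fully open); "grasp_force": force on a finger pad.
Only numpy, scipy, OpenCV 4.12 (cv2) and the standard library are available. Lean on these libraries where they do the work, as an engineer would, in place of code of your own. Each camera call takes 0.05 s, during which the arm holds its last target. There are 200 camera calls.

## Working session

There is one attempt and no reset: what is moved stays moved. The work goes in short steps, Python scripts to look and compute and a tool call to move; the robot and the scene stay as the last step left them, time stands still between calls to the robot, and variables do not carry over. Pictures are saved under pics/ and viewed, at most 10 in all, crops included, and the job is handed in when it is done.

Besides the shell and the picture viewer there is one more tool, called after "Call:" as name([rows], argument=value, ...), one row to a line, values as JSON. apply_moves: Moves the arm, as the interface text tells. Its arguments: {"type":"object","properties":{"plan":{"type":"array","items":{"type":"object","properties":{"gripper":{"type":"number"},"slide":{"type":"array","items":{"type":"number"}},"turn":{"type":"number"}}}},"squeeze":{"type":"number"}},"required":["plan"]}

```bash
ls; mkdir -p pics; python3 - <<'E'
from plant import monitor, imaging, job, ctrl
import cv2,numpy as np
np.set_printoptions(precision=4,suppress=True)
print(ctrl.tip_reach)
print(monitor.get_state())
a=[]
for n in ("scene","top"):
    p=imaging.capture(n); cv2.imwrite(f"pics/{n}0.png",p[:,:,::-1]);c=imaging.get_calibration(n);print(n,c)
print(imaging.get_calibration("wrist"))
E
```

```text
pics
11.0
{'time': 0.0, 'joint_positions': array([ 1.0527,  0.2635, -0.049 ,  1.2594,  0.    ,  1.4155]), 'joint_vel': array([-0.0007,  0.0016, -0.0018, -0.0023,  0.0002,  0.0001]), 'effort': array([  0.002 , -63.7611,  38.4561,   0.0136,  -0.    ,  -0.    ]), 'ee_pos': array([186.1919, 490.5791, 241.8089]), 'orientation': array([-0.5667, -3.0897,  0.0016]), 'ft_force': array([-0.135 ,  0.1931,  0.398 ]), 'ft_torque': array([-0.0365, -0.0277, -0.012 ]), 'grasp_force': 0.0, 'gripper_width': 1.0032271845220984}
scene {'camera_matrix': array([[471.8017,   0.    , 331.8073],
       [  0.    , 471.8017, 245.736 ],
       [  0.    ,   0.    ,   1.    ]]), 'view': array([[   0.6916,   -0.7219,   -0.022 , -122.6257],
       [  -0.4524,   -0.4092,   -0.7924,  372.562 ],
       [   0.5631,    0.558 ,   -0.6096,  546.1658],
       [   0.    ,    0.    ,    0.    ,    1.    ]])}
top {'camera_matrix': array([[493.429 ,   0.    , 315.984 ],
       [  0.    , 493.429 , 238.0933],
       [  0.    ,   0.    ,   1.    ]]), 'view': array([[  0.0117,  -0.9994,   0.0328, 215.1448],
       [ -0.9838,  -0.0174,  -0.1782, 435.0863],
       [  0.1787,  -0.0301,  -0.9834, 863.9622],
       [  0.    ,   0.    ,   0.    ,   1.    ]])}
{'camera_matrix': array([[356.505 ,   0.    , 322.9944],
       [  0.    , 356.505 , 232.4648],
       [  0.    ,   0.    ,   1.    ]]), 'tool_from_camera': array([[  -0.0014,   -0.9459,   -0.3246,   84.1381],
       [   1.    ,   -0.0011,   -0.0009,   -0.2707],
       [   0.0005,   -0.3246,    0.9459, -132.1348],
       [   0.    ,    0.    ,    0.    ,    1.    ]])}
```

View pics/top0.png

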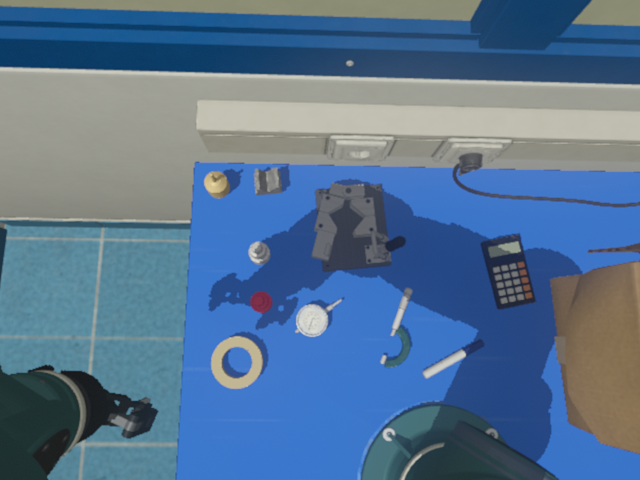

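View pics/scene0.png

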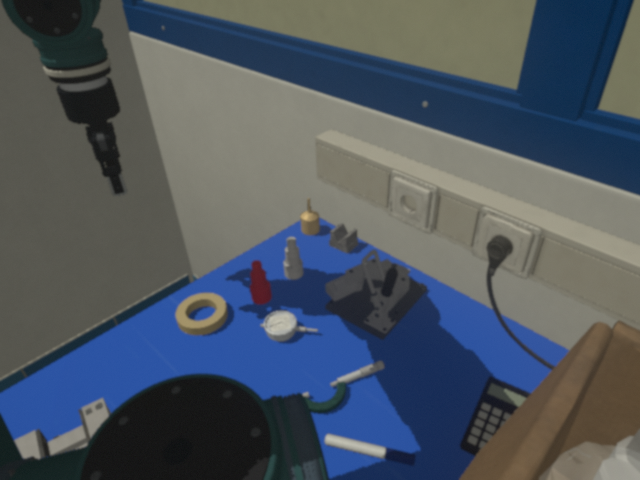

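The top view shows the fixture at (352,225): hinge end up, hinged jaw to the left, latch handle at (396,243). Things that could be taken for the shaft are the steel stepped one at (259,252) and the red one at (261,302); the brass oil dropper at (217,184) also stands upright nearby. By its colour the steel one is the shaft, and I'll check that in a close crop.

```bash
python3 - <<'E'
import cv2,numpy as np
t=cv2.imread("pics/top0.png");s=cv2.imread("pics/scene0.png")
a=cv2.resize(t[170:290,225:425],None,fx=4,fy=4,interpolation=cv2.INTER_CUBIC)
cv2.imwrite("pics/c1.png",a)
b=cv2.resize(s[220:345,240:440],None,fx=4,fy=4,interpolation=cv2.INTER_CUBIC)
cv2.imwrite("pics/c2.png",b)
E
```

```text
(no output)
```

View pics/c1.png

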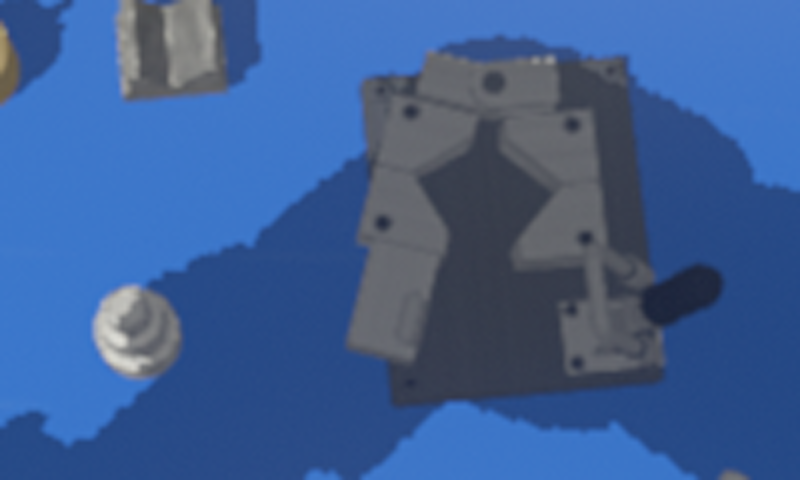

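View pics/c2.png

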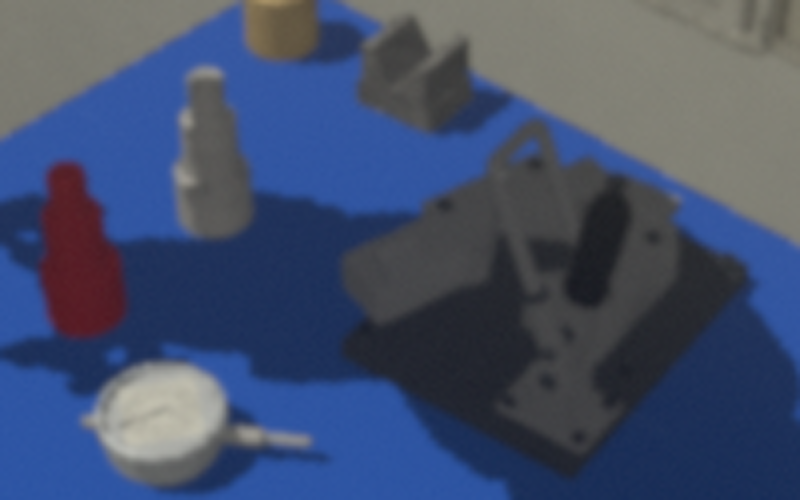

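The crop confirms the bright steel three-step shaft at top (259,252) and scene (292,258). The red twin is the look-alike. I can also see the plate corners, the hinge at c1 (493,82), and the loop raised.

```bash
cat > h.py <<'E'
from plant import monitor, imaging, job, ctrl
import cv2,numpy as np
from scipy.spatial.transform import Rotation as R
np.set_printoptions(precision=3,suppress=True)
def cam(n,s=None):
    c=imaging.get_calibration(n)
    if n!="wrist":
        V=np.linalg.inv(c["view"])
    else:
        T=np.eye(4);T[:3,:3]=R.from_rotvec(s["orientation"]).as_matrix();T[:3,3]=s["ee_pos"]
        V=T@c["tool_from_camera"]
    return c["camera_matrix"],V
def plane(C,px,z):
    K,V=C;px=np.atleast_2d(px).astype(float)
    d=(np.linalg.inv(K)@np.c_[px,np.ones(len(px))].T).T@V[:3,:3].T
    o=V[:3,3]
    return o+d*((np.asarray(z)-o[2])/d[:,2])[:,None]
def two(C1,p1,C2,p2):
    o1=C1[1][:3,3];o2=C2[1][:3,3]
    d1=plane(C1,p1,0)[0]-o1;d2=plane(C2,p2,0)[0]-o2
    t=np.linalg.lstsq(np.c_[d1,-d2],o2-o1,rcond=None)[0]
    a=o1+t[0]*d1;b=o2+t[1]*d2
    return (a+b)/2,np.linalg.norm(a-b)
def proj(C,X):
    K,V=C;c=(np.linalg.inv(V)@np.r_[X,1])[:3];p=K@c;return p[:2]/p[2]
def fit(loc,w):
    loc=np.array(loc,float);w=np.array(w)[:,:2];a=loc-loc.mean(0);b=w-w.mean(0)
    th=np.arctan2((a[:,0]*b[:,1]-a[:,1]*b[:,0]).sum(),(a*b).sum())
    M=np.array([[np.cos(th),-np.sin(th)],[np.sin(th),np.cos(th)]])
    o=w.mean(0)-M@loc.mean(0);return o,th,w-(o+loc@M.T)
def tolocal(X):
    s=monitor.get_state();return R.from_rotvec(s["orientation"]).as_matrix().T@(np.asarray(X)-s["ee_pos"])
E
python3 - <<'E'
from h import *
T=cam("top");S=cam("scene")
c1=lambda *p:(np.array(p,float)+.5)/4-.5+[225,170]
c2=lambda *p:(np.array(p,float)+.5)/4-.5+[240,220]
print("cams",T[1][:3,3],S[1][:3,3])
loc=[(66,-68),(-92,-68),(-92,60),(66,60)]
print(fit(loc,plane(T,c1((627,57),(663,383),(393,405),(362,78)),12)))
# fixed jaw: block corners top z38: (34,-44),( -34,-44) ; V tips (34,-3),(-34,-3); V bottom (0,-~)
print(fit([(34,-44),(34,-3),(-34,-3)],plane(T,c1((592,110),(500,116),(515,262)),38)))
print("scene plate", plane(S,c2((575,475),(748,282)),12))
top=(128,307);
print("shaft top z87",plane(T,c1((133,302)),87),plane(S,c2((207,73)),87))
print("foot",plane(S,c2((215,222)),0), plane(T,c1((138,330)),30))
print(two(T,c1((133,302)),S,c2((207,73))))
print("jaw ear bottom edge",plane(T,c1((346,345),(412,360),(372,240),(442,258)),34.5))
E
```

```text
cams [271.172 248.622 920.147] [ -54.183 -240.813  625.468]
(array([471.722, 157.527]), np.float64(0.0994913242075484), array([[-0.094,  0.139],
       [ 0.047,  0.879],
       [ 0.531, -0.777],
       [-0.484, -0.241]]))
(array([472.317, 159.314]), np.float64(0.08884164970995954), array([[ 0.339, -0.996],
       [ 0.237,  0.896],
       [-0.576,  0.1  ]]))
scene plate [[385.247  77.853  12.   ]
 [533.378  92.751  12.   ]]
shaft top z87 [[408.585 322.111  87.   ]] [[408.935 326.78   87.   ]]
foot [[401.272 321.963   0.   ]] [[405.131 324.452  30.   ]]
(array([407.009, 322.503,  90.485]), np.float64(2.4355874522990093))
jaw ear bottom edge [[399.156 229.909  34.5  ]
 [392.787 199.913  34.5  ]
 [447.876 218.662  34.5  ]
 [440.066 186.525  34.5  ]]
```

```bash
cat >> h.py <<'E'
def yaw(s=None):
    s=s or monitor.get_state();M=R.from_rotvec(s["orientation"]).as_matrix();return np.arctan2(M[1,0],M[0,0])
def go(X,phi,n,g,p0=None,f0=None):
    """even rows from the present pose (or p0,f0) to X,phi: prints slide (m), turn"""
    s=monitor.get_state();p=np.array(s["ee_pos"] if p0 is None else p0,float);f=yaw(s) if f0 is None else f0
    d=(np.asarray(X)-p)/n; t=(phi-f+np.pi)%(2*np.pi)-np.pi
    for i in range(n):
        c,q=np.cos(f),np.sin(f)
        v=np.array([c*d[0]+q*d[1],q*d[0]-c*d[1],-d[2]])/1000
        print('{"gripper":%g,"slide":[%.4f,%.4f,%.4f],"turn":%.3f}'%(g,*v,-t/n)); f+=t/n
E
python3 -c "
from h import *
go([415,315,200],3.24,10,-1)
# wall distance
T=cam('top');print(plane(T,[(352,165)],0),plane(T,[(260,100),(260,130),(260,155)],60))"
```

```text
{"gripper":-1,"slide":[-0.0276,-0.0083,0.0042],"turn":-0.046}
{"gripper":-1,"slide":[-0.0272,-0.0096,0.0042],"turn":-0.046}
{"gripper":-1,"slide":[-0.0267,-0.0108,0.0042],"turn":-0.046}
{"gripper":-1,"slide":[-0.0262,-0.0120,0.0042],"turn":-0.046}
{"gripper":-1,"slide":[-0.0256,-0.0132,0.0042],"turn":-0.046}
{"gripper":-1,"slide":[-0.0250,-0.0144,0.0042],"turn":-0.046}
{"gripper":-1,"slide":[-0.0243,-0.0155,0.0042],"turn":-0.046}
{"gripper":-1,"slide":[-0.0236,-0.0166,0.0042],"turn":-0.046}
{"gripper":-1,"slide":[-0.0228,-0.0177,0.0042],"turn":-0.046}
{"gripper":-1,"slide":[-0.0219,-0.0187,0.0042],"turn":-0.046}
[[584.672 151.75    0.   ]] [[686.585 329.493  60.   ]
 [627.572 327.609  60.   ]
 [579.415 326.072  60.   ]]
```

Call:
apply_moves([
  {"gripper": -1,"slide": [-0.028,-0.008,0.004],"turn": -0.046},
  {"gripper": -1,"slide": [-0.027,-0.01,0.004],"turn": -0.046},
  {"gripper": -1,"slide": [-0.027,-0.011,0.004],"turn": -0.046},
  {"gripper": -1,"slide": [-0.026,-0.012,0.004],"turn": -0.046},
  {"gripper": -1,"slide": [-0.026,-0.013,0.004],"turn": -0.046},
])

```text
time: 0.52
ee_pos: [301.9, 401.7, 221.9]
orientation: [-0.204, -3.135, 0.001]
ft_force: [-0.2, 1.7, -1.0]
gripper_width: 1.003
grasp_force: 0.0
```

Call:
apply_moves([
  {"gripper": -1,"slide": [-0.025,-0.014,0.004],"turn": -0.046},
  {"gripper": -1,"slide": [-0.024,-0.016,0.004],"turn": -0.046},
  {"gripper": -1,"slide": [-0.024,-0.017,0.004],"turn": -0.046},
  {"gripper": -1,"slide": [-0.023,-0.018,0.004],"turn": -0.046},
  {"gripper": -1,"slide": [-0.022,-0.019,0.004],"turn": -0.046},
])

```text
time: 0.93
ee_pos: [416.9, 312.7, 201.9]
orientation: [0.156, -3.137, 0.0]
ft_force: [0.5, 0.3, -0.1]
gripper_width: 0.994
grasp_force: 0.0
```

```bash
cat >> h.py <<'E'
def snap(n,f):
    s=monitor.get_state();p=imaging.capture(n);cv2.imwrite(f"pics/{f}.png",p[:,:,::-1]);C=cam(n,s)
    np.savez(f"pics/{f}.npz",K=C[0],V=C[1]);return p,C
def load(f):
    z=np.load(f"pics/{f}.npz");return z["K"],z["V"]
E
python3 - <<'E'
from h import *
s=monitor.get_state();print(s["time"],s["ee_pos"],yaw(s))
p,C=snap("wrist","w1")
print(proj(C,[407,323,0]),proj(C,[407,323,87]),proj(C,[472,158,12]))
E
```

```text
0.9333 [416.865 312.696 201.875] -3.0421979396033825
[335.098 193.793] [338.896 220.388] [158.623 245.75 ]
```

View pics/w1.png

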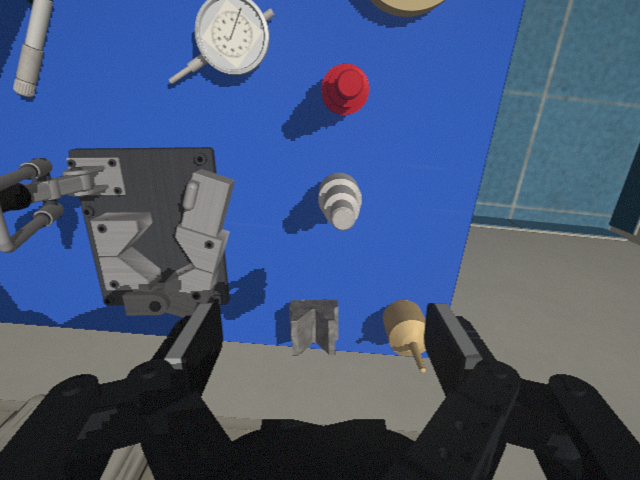

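The wrist view shows the steel shaft, top at (342,217), with the red twin at (347,88). Plate corners are at (69,150), (213,149), (228,302) and (105,303). The jaw with its horn is at (190,195), the hinge pin at (155,306).

```bash
python3 - <<'E'
from h import *
C=load("w1")
o,th,r=fit([(-92,-68),(-92,60),(66,60),(66,-68)],plane(C,[(69,150),(213,149),(228.5,303),(105,303)],12));print(o,th);print(r)
# sub-pixel refine: corners via cornerSubPix
g=cv2.cvtColor(cv2.imread("pics/w1.png"),cv2.COLOR_BGR2GRAY)
q=np.array([[[213,149]],[[69,150]]],np.float32)
print(cv2.cornerSubPix(g,q,(4,4),(-1,-1),(3,30,.01)).reshape(-1,2))
print("hinge z38?",plane(C,[(155,306)],38),"exp",o+50*np.array([np.cos(th),np.sin(th)]))
# fixed jaw V tip corners top z38
p=plane(C,[(151,213),(163,277)],38);print("V tips",p)
hsv=cv2.cvtColor(cv2.imread("pics/w1.png"),cv2.COLOR_BGR2HSV)
m=((hsv[...,1]<60)&(hsv[...,2]>90)).astype(np.uint8);n,l,st,ce=cv2.connectedComponentsWithStats(m[165:240,310:370]);k=1+st[1:,4].argmax();print(st[k]+[310,165,0,0,0])
print("top",plane(C,[(342.5,217)],87),"foot",plane(C,[(339.5,195)],30))
E
```

```text
[470.557 160.402] 0.10315103065441299
[[ 2.105  0.359]
 [ 1.932 -0.101]
 [-1.64  -0.816]
 [-2.397  0.558]]
[[211.708 147.268]
 [ 67.91  150.129]]
hinge z38? [[522.666 163.307  38.   ]] exp [520.291 165.551]
V tips [[430.914 164.807  38.   ]
 [491.385 172.248  38.   ]]
[ 318  173   44   57 1722]
top [[404.206 325.302  87.   ]] foot [[401.054 325.248  30.   ]]
```

```bash
python3 - <<'E'
from h import *
go([405,324,155],-3.0425,2,-1); go([405,324,47],-3.0425,4,-1,[405,324,155],-3.0425)
C=load("w1")
for o,th in (((471.2,159),.099),):
  M=np.array([[np.cos(th),-np.sin(th)],[np.sin(th),np.cos(th)]])
  for l in [(-34,-3,38),(34,-3,38),(-34,-44,38),(34,-44,38),(-92,60,12),(66,60,12),(-92,-68,12),(50,0,38)]:
    print(l,proj(C,np.r_[np.array(o)+M@np.array(l[:2]),l[2]]))
E
```

```text
{"gripper":-1,"slide":[0.0068,0.0075,0.0230],"turn":0.001}
{"gripper":-1,"slide":[0.0068,0.0075,0.0230],"turn":0.001}
{"gripper":-1,"slide":[-0.0000,0.0000,0.0270],"turn":-0.000}
{"gripper":-1,"slide":[-0.0000,0.0000,0.0270],"turn":-0.000}
{"gripper":-1,"slide":[-0.0000,0.0000,0.0270],"turn":-0.000}
{"gripper":-1,"slide":[-0.0000,0.0000,0.0270],"turn":-0.000}
(-34, -3, 38) [137.287 219.142]
(34, -3, 38) [149.715 289.301]
(-34, -44, 38) [ 90.017 219.18 ]
(34, -44, 38) [105.589 289.329]
(-92, 60, 12) [211.978 147.655]
(66, 60, 12) [227.654 305.117]
(-92, -68, 12) [ 67.11  147.792]
(50, 0, 38) [155.582 304.471]
```

Call:
apply_moves([
  {"gripper": -1,"slide": [0.007,0.0075,0.023],"turn": 0},
  {"gripper": -1,"slide": [0.007,0.0075,0.023],"turn": 0},
  {"gripper": -1,"slide": [0,0,0.027],"turn": 0},
  {"gripper": -1,"slide": [0,0,0.027],"turn": 0},
  {"gripper": -1,"slide": [0,0,0.027],"turn": 0},
])

```text
time: 1.4
ee_pos: [400.2, 327.4, 74.0]
orientation: [-0.153, 3.138, 0.0]
ft_force: [0.9, -0.3, -0.1]
gripper_width: 0.996
grasp_force: 0.0
```

Call:
apply_moves([
  {"gripper": -1,"slide": [0,0,0.014],"turn": 0},
  {"gripper": -1,"slide": [0,0,0.013],"turn": 0},
  {"gripper": 1,"slide": [0,0,0],"turn": 0},
  {"gripper": 1,"slide": [0,0,0],"turn": 0},
  {"gripper": 1,"slide": [0,0,0],"turn": 0},
], squeeze=50)

```text
time: 1.82
ee_pos: [400.9, 327.6, 49.0]
orientation: [-0.153, 3.137, 0.0]
ft_force: [0.4, -0.3, 1.0]
gripper_width: 0.608
grasp_force: 0.0
```

Call:
apply_moves([
  {"gripper": 1,"slide": [0,0,0],"turn": 0},
  {"gripper": 1,"slide": [0,0,0],"turn": 0},
  {"gripper": 1,"slide": [0,0,0],"turn": 0},
  {"gripper": 1,"slide": [0,0,0],"turn": 0},
  {"gripper": 1,"slide": [0,0,0],"turn": 0},
])

```text
time: 2.23
ee_pos: [401.2, 327.6, 49.4]
orientation: [-0.152, 3.136, 0.001]
ft_force: [-1.4, -2.9, 9.2]
gripper_width: 0.351
grasp_force: 48.7
```

Call:
apply_moves([
  {"gripper": 1,"slide": [0,0,-0.005],"turn": 0},
  {"gripper": 1,"slide": [0,0,-0.015],"turn": 0},
  {"gripper": 1,"slide": [0,0,-0.025],"turn": 0},
  {"gripper": 1,"slide": [0,0,-0.025],"turn": 0},
  {"gripper": 1,"slide": [0,0,-0.005],"turn": 0},
])

```text
time: 2.65
ee_pos: [401.8, 328.2, 127.1]
orientation: [-0.153, 3.134, 0.003]
ft_force: [0.1, 0.1, -1.7]
gripper_width: 0.352
grasp_force: 49.2
```

Call:
apply_moves([
  {"gripper": 1,"slide": [0,0,0],"turn": 0},
  {"gripper": 1,"slide": [0,0,0],"turn": 0},
  {"gripper": 1,"slide": [0,0,0],"turn": 0},
  {"gripper": 1,"slide": [0,0,0],"turn": 0},
  {"gripper": 1,"slide": [0,0,0],"turn": 0},
])

```text
time: 3.07
ee_pos: [400.2, 327.2, 122.3]
orientation: [0.153, -3.136, 0.001]
ft_force: [-0.6, 0.4, -3.1]
gripper_width: 0.347
grasp_force: 49.2
```

```bash
python3 - <<'E'
from h import *
p,C=snap("wrist","w2");s=monitor.get_state();print(s["time"],s["ee_pos"],yaw(s),s["gripper_width"])
snap("top","t2")
z=s["ee_pos"][2]-49
for q in (0,30,87): print(q,proj(C,np.r_[s["ee_pos"][:2],z+q]))
E
```

```text
3.1167 [400.303 327.247 122.541] -3.0444652805987564 0.3489886466155956
0 [323.587 270.476]
30 [323.621 297.121]
87 [323.733 383.623]
```

View pics/w2.png

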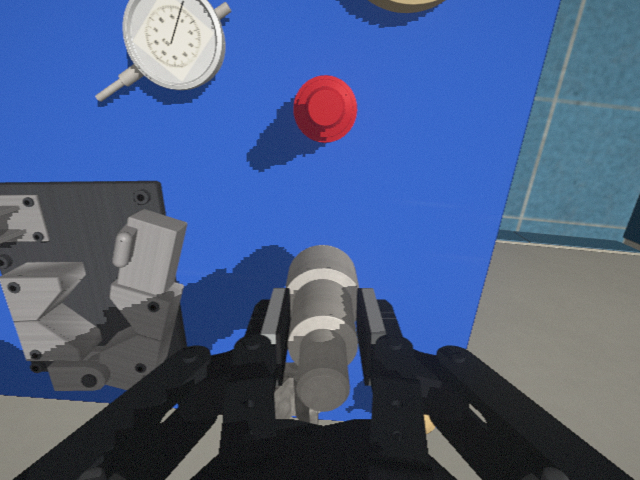

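The shaft is held upright between the pads, its top at (323,390), about 2 mm beyond the tool axis. The plate corner is at (160,182), the ear's end corners at (137,211) and (187,223), and the hinge pin at (90,380).

```bash
python3 - <<'E'
from h import *
C=load("w2")
o,th=np.array((471.2,159)),.099
M=np.array([[np.cos(th),-np.sin(th)],[np.sin(th),np.cos(th)]])
for l in [(-92,60,12),(66,60,12),(-34,-3,38),(34,-3,38),(50,0,38)]:
    print(l,proj(C,np.r_[o+M@np.array(l[:2]),l[2]]))
print("corner fix", (plane(C,[(160.5,182)],12)[0,:2]-o)@M)
print("pin fix z38/43", (plane(C,[(90,380)],38)[0,:2]-o)@M)
e=plane(C,[(137,211),(187,223)],34.5)[:,:2]
L=(e-o)@M-[50,0];print("ear corners rel hinge, fixture axes",L,"angles open",[np.arctan2(L[0,1],-L[0,0])-np.arctan2(5,134),np.arctan2(L[1,1],-L[1,0])-np.arctan2(37,134)], np.hypot(*L.T), np.hypot(134,5),np.hypot(134,37))
print("shaft top", plane(C,[(323,390)],122.5-49+87))
h=plane(C,[(121,250)],46);print("horn",(h[0,:2]-o)@M-[50,0])
n=o+M@np.array([0,6]);t=n-2*M@np.array([1,0]);print("nest+6 tcp",t, proj(cam("top"),[*o,12]))
go([*t,130],-np.pi+.099,5,1)
E
```

```text
(-92, 60, 12) [156.678 182.29 ]
(66, 60, 12) [185.981 371.212]
(-34, -3, 38) [ 58.919 275.759]
(34, -3, 38) [ 81.442 360.05 ]
(50, 0, 38) [ 90.215 377.853]
corner fix [-92.193  62.655]
pin fix z38/43 [51.97  -0.583]
ear corners rel hinge, fixture axes [[-127.807   55.185]
 [-119.682   86.159]] angles open [np.float64(0.37030273936600094), np.float64(0.35454729531238166)] [139.212 147.469] 134.09325113517085 139.01438774457844
shaft top [[402.937 327.26  160.5  ]]
horn [-105.592   46.985]
nest+6 tcp [468.617 164.773] [348.913 220.399]
{"gripper":1,"slide":[-0.0104,-0.0337,-0.0015],"turn":-0.000}
{"gripper":1,"slide":[-0.0104,-0.0337,-0.0015],"turn":-0.000}
{"gripper":1,"slide":[-0.0104,-0.0337,-0.0015],"turn":-0.000}
{"gripper":1,"slide":[-0.0104,-0.0337,-0.0015],"turn":-0.000}
{"gripper":1,"slide":[-0.0104,-0.0337,-0.0015],"turn":-0.000}
```

Call:
apply_moves([
  {"gripper": 1,"slide": [-0.0065,-0.02,0],"turn": 0},
  {"gripper": 1,"slide": [-0.0125,-0.036,0],"turn": 0},
  {"gripper": 1,"slide": [-0.0135,-0.04,0],"turn": 0},
  {"gripper": 1,"slide": [-0.0135,-0.04,0],"turn": 0},
  {"gripper": 1,"slide": [-0.0065,-0.025,0],"turn": 0},
])

```text
time: 3.58
ee_pos: [469.3, 170.5, 123.1]
orientation: [-0.151, 3.138, -0.001]
ft_force: [-0.0, 0.4, -2.8]
gripper_width: 0.352
grasp_force: 49.5
```

Call:
apply_moves([
  {"gripper": 1,"slide": [-0.001,-0.006,0],"turn": 0},
  {"gripper": 1,"slide": [0,0,0.01],"turn": 0},
  {"gripper": 1,"slide": [0,0,0.01],"turn": 0},
  {"gripper": 1,"slide": [0,0,0.005],"turn": 0},
  {"gripper": 1,"slide": [0,0,0],"turn": 0},
])

```text
time: 4.0
ee_pos: [468.8, 167.6, 97.3]
orientation: [0.153, -3.136, 0.0]
ft_force: [0.3, 0.1, -3.2]
gripper_width: 0.348
grasp_force: 49.5
```

```bash
python3 - <<'E'
from h import *
p,C=snap("wrist","w3");s=monitor.get_state();print(s["time"],s["ee_pos"],yaw(s),s["ft_force"])
E
```

```text
4.05 [469.153 167.688  97.939] -3.043945879665163 [ 0.175  0.92  -2.563]
```

View pics/w3.png

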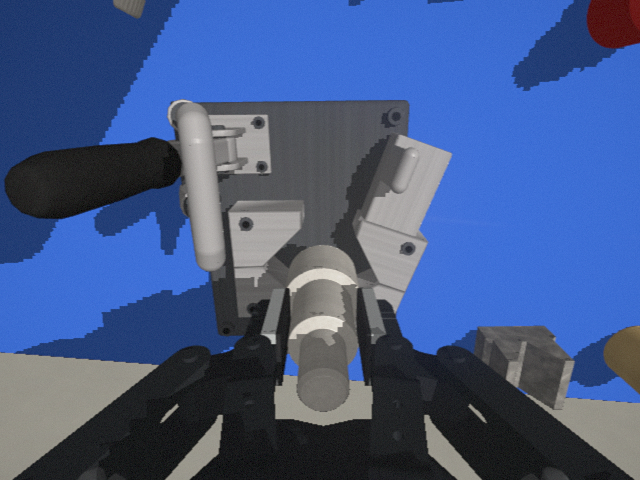

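The plate corner is at (408,102), the fixed jaw's front edge runs (230,202)–(303,202), and the loop's bar spans (198,105)–(210,268) with the handle behind it. The ear and horn are at (405,170).

```bash
python3 - <<'E'
from h import *
C=load("w3");s=monitor.get_state()
o,th=np.array((471.4,159.7)),.099
M=np.array([[np.cos(th),-np.sin(th)],[np.sin(th),np.cos(th)]])
for l in [(-92,60,12),(-92,-68,12),(66,-68,12),(-34,-3,38),(-34,-44,38)]:
    print(l,proj(C,np.r_[o+M@np.array(l[:2]),l[2]]))
f=lambda p,z:(plane(C,p,z)[:,:2]-o)@M
print("plate",f([(408.5,102),(218,335)],12),"jaw",f([(303,202),(230,202)],38))
print("bar@149",f([(198,105),(210,268),(200,185)],149))
print("handle tip?",f([(25,190)],140))
print("TCP",(s["ee_pos"][:2]-o)@M,"shaft top",f([(323,390)],s["ee_pos"][2]+38),"foot c",f([(322,275)],s["ee_pos"][2]-19))
e=f([(402,137),(451,155),(409,157)],34.5)-[50,0];print("ear",e,np.arctan2(e[:,1],-e[:,0])-np.arctan2([5,37,21],[134,134,118]))
E
```

```text
(-92, 60, 12) [413.797  99.183]
(-92, -68, 12) [190.051  99.881]
(66, -68, 12) [217.263 335.489]
(-34, -3, 38) [303.333 209.496]
(-34, -44, 38) [229.546 209.696]
plate [[-90.495  57.084]
 [ 65.592 -67.433]] jaw [[-38.275  -3.095]
 [-38.388 -43.366]]
bar@149 [[-87.043 -18.479]
 [-49.111 -19.914]
 [-69.841 -20.018]]
handle tip? [[-66.9   -67.965]]
TCP [-1.447  8.171] shaft top [[0.491 7.863]] foot c [[-13.536   7.416]]
ear [[-122.599   49.877]
 [-113.144   76.884]
 [-112.148   54.366]] [0.349 0.327 0.275]
```

Call:
apply_moves([
  {"gripper": 1,"slide": [-0.0015,-0.002,0.006],"turn": 0},
  {"gripper": 1,"slide": [0,0,0.009],"turn": 0},
  {"gripper": 1,"slide": [0,0,0.009],"turn": 0},
  {"gripper": 1,"slide": [0,0,0.005],"turn": 0},
  {"gripper": 1,"slide": [0,0,0.0025],"turn": 0},
])

```text
time: 4.47
ee_pos: [470.7, 165.5, 65.6]
orientation: [0.153, -3.136, 0.0]
ft_force: [-0.0, -0.5, -3.7]
gripper_width: 0.352
grasp_force: 49.5
```

Call:
apply_moves([
  {"gripper": 1,"slide": [0,0,0.001],"turn": 0},
  {"gripper": 1,"slide": [0,0,0.001],"turn": 0},
  {"gripper": 1,"slide": [0,0,0.001],"turn": 0},
  {"gripper": 1,"slide": [0,0,0],"turn": 0},
  {"gripper": 1,"slide": [0,0,0],"turn": 0},
])

```text
time: 4.88
ee_pos: [471.4, 165.6, 63.9]
orientation: [-0.153, 3.138, 0.0]
ft_force: [-0.1, 0.2, -3.6]
gripper_width: 0.352
grasp_force: 49.5
```

Call:
apply_moves([
  {"gripper": 1,"slide": [0,0,0.0005],"turn": 0},
  {"gripper": 1,"slide": [0,0,0.0005],"turn": 0},
  {"gripper": 1,"slide": [0,0,0.0005],"turn": 0},
  {"gripper": 1,"slide": [0,0,0],"turn": 0},
  {"gripper": 1,"slide": [0,0,0],"turn": 0},
])

```text
time: 5.3
ee_pos: [471.3, 165.6, 62.3]
orientation: [-0.153, 3.138, 0.0]
ft_force: [-0.6, -0.2, -3.1]
gripper_width: 0.347
grasp_force: 49.5
```

Call:
apply_moves([
  {"gripper": 1,"slide": [0,0,0.0005],"turn": 0},
  {"gripper": 1,"slide": [0,0,0.0005],"turn": 0},
  {"gripper": 1,"slide": [0,0,0],"turn": 0},
  {"gripper": 1,"slide": [0,0,0],"turn": 0},
  {"gripper": 1,"slide": [0,0,0],"turn": 0},
])

```text
time: 5.72
ee_pos: [471.5, 165.6, 61.5]
orientation: [-0.153, 3.137, -0.0]
ft_force: [-1.2, -0.8, 4.5]
gripper_width: 0.347
grasp_force: 50.8
```

Call:
apply_moves([
  {"gripper": 0.1,"slide": [0,0,0],"turn": 0},
  {"gripper": -0.2,"slide": [0,0,0],"turn": 0},
  {"gripper": -0.4,"slide": [0,0,0],"turn": 0},
  {"gripper": -0.4,"slide": [0,0,0],"turn": 0},
  {"gripper": -0.4,"slide": [0,0,0],"turn": 0},
])

```text
time: 6.13
ee_pos: [471.3, 165.6, 61.2]
orientation: [0.153, -3.138, -0.0]
ft_force: [0.3, -0.6, 0.0]
gripper_width: 0.7
grasp_force: 0.0
```

Call:
apply_moves([
  {"gripper": -0.4,"slide": [0,0,-0.01],"turn": 0},
  {"gripper": -0.4,"slide": [0,0,-0.025],"turn": 0},
  {"gripper": -0.4,"slide": [0,0,-0.035],"turn": 0},
  {"gripper": -0.4,"slide": [0,0,-0.01],"turn": 0},
  {"gripper": -0.4,"slide": [0,0,0],"turn": 0},
])

```text
time: 6.55
ee_pos: [472.7, 165.9, 143.9]
orientation: [-0.152, 3.133, 0.001]
ft_force: [-0.5, -0.8, -0.6]
gripper_width: 0.699
grasp_force: 0.0
```

```bash
python3 - <<'E'
from h import *
s=monitor.get_state();print(s["time"],s["ee_pos"],yaw(s),s["ft_force"])
o,th=np.array((471.4,159.7)),.099
M=np.array([[np.cos(th),-np.sin(th)],[np.sin(th),np.cos(th)]])
print((s["ee_pos"][:2]-o)@M)
p,C=snap("wrist","w4")
E
```

```text
6.55 [472.708 165.851 143.855] -3.0443343620901757 [-0.529 -0.842 -0.572]
[1.909 5.991]
```

View pics/w4.png

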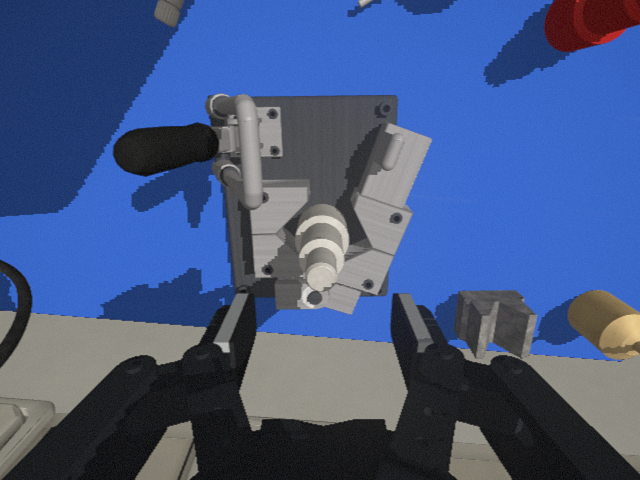

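The shaft stands upright between the jaws, its top at (321,277), clear of the open jaw. Next I'll swing the jaw shut, pushing on the ear from outside with the fingers closed.

Call:
apply_moves([
  {"gripper": 1,"slide": [0.008,0.014,0],"turn": 0},
  {"gripper": 1,"slide": [0.014,0.024,0],"turn": 0},
  {"gripper": 1,"slide": [0.014,0.026,0.01],"turn": 0},
  {"gripper": 1,"slide": [0.014,0.024,0.02],"turn": 0},
  {"gripper": 1,"slide": [0.01,0.017,0.03],"turn": 0},
])

```text
time: 7.02
ee_pos: [400.5, 265.8, 81.0]
orientation: [-0.153, 3.136, 0.001]
ft_force: [0.6, -0.2, 0.0]
gripper_width: 0.008
grasp_force: 0.0
```

Call:
apply_moves([
  {"gripper": 1,"slide": [0,0,0.025],"turn": 0},
  {"gripper": 1,"slide": [0,0,0.016],"turn": 0},
  {"gripper": 1,"slide": [0,0,0.008],"turn": 0},
  {"gripper": 1,"slide": [0,0,0],"turn": 0},
  {"gripper": 1,"slide": [0,0,0],"turn": 0},
])

```text
time: 7.43
ee_pos: [401.3, 264.0, 32.1]
orientation: [0.152, -3.137, 0.001]
ft_force: [-0.1, 0.3, 0.7]
gripper_width: -0.001
grasp_force: 0.0
```

```bash
cat >> h.py <<'E'
o,th=np.array((471.4,159.7)),.099
M=np.array([[np.cos(th),-np.sin(th)],[np.sin(th),np.cos(th)]])
def loc():
    s=monitor.get_state();print(s["time"],"local",(s["ee_pos"][:2]-o)@M,"z",s["ee_pos"][2],"yaw",yaw(s),"F",M.T@s["ft_force"][:2],s["ft_force"][2],"w",s["gripper_width"])
E
python3 -c "
from h import *
loc()"
```

```text
7.4333 local [-59.465 110.73 ] z 32.133305780237905 yaw -3.0447353682753797 F [-0.071  0.262] 0.6858335820690795 w -0.0011812380027902162
```

Call:
apply_moves([
  {"gripper": 1,"slide": [0,-0.01,0],"turn": 0},
  {"gripper": 1,"slide": [0,-0.008,0],"turn": 0},
  {"gripper": 1,"slide": [0,-0.008,0],"turn": 0},
  {"gripper": 1,"slide": [0,-0.008,0],"turn": 0},
  {"gripper": 1,"slide": [0,-0.007,0],"turn": 0},
])

```text
time: 7.85
ee_pos: [405.5, 222.5, 32.6]
orientation: [-0.152, 3.138, 0.001]
ft_force: [-2.9, 2.1, 0.9]
gripper_width: 0.002
grasp_force: 1.3
```

Call:
apply_moves([
  {"gripper": 1,"slide": [0,-0.003,0],"turn": 0},
  {"gripper": 1,"slide": [0,-0.003,0],"turn": 0},
  {"gripper": 1,"slide": [0,-0.002,0],"turn": 0},
  {"gripper": 1,"slide": [0,-0.002,0],"turn": 0},
  {"gripper": 1,"slide": [0,0,0],"turn": 0},
])

```text
time: 8.27
ee_pos: [406.4, 213.3, 32.3]
orientation: [-0.153, 3.138, -0.0]
ft_force: [-0.7, 1.0, -0.9]
gripper_width: -0.0
grasp_force: 0.3
```

```bash
python3 -c "
from h import *
loc();loc()"
```

```text
8.2667 local [-59.388  59.721] z 32.276579801669165 yaw -3.044447208039756 F [-0.6    1.108] -0.9369954904623657 w -0.0001122193414303842
8.2667 local [-59.388  59.721] z 32.276579801669165 yaw -3.044447208039756 F [-0.6    1.108] -0.9369954904623657 w -0.0001122193414303842
```

Call:
apply_moves([
  {"gripper": 1,"slide": [0,-0.002,0],"turn": 0},
  {"gripper": 1,"slide": [0,-0.002,0],"turn": 0},
  {"gripper": 1,"slide": [0,-0.001,0],"turn": 0},
  {"gripper": 1,"slide": [0,0,0],"turn": 0},
  {"gripper": 1,"slide": [0,0,0],"turn": 0},
])

```text
time: 8.68
ee_pos: [407.0, 208.4, 32.3]
orientation: [-0.152, 3.138, -0.0]
ft_force: [-1.0, 0.5, -0.3]
gripper_width: -0.001
grasp_force: 0.3
```

Call:
apply_moves([
  {"gripper": 1,"slide": [0,-0.001,0],"turn": 0},
  {"gripper": 1,"slide": [0,-0.001,0],"turn": 0},
  {"gripper": 1,"slide": [0,0,0],"turn": 0},
  {"gripper": 1,"slide": [0,0,0],"turn": 0},
  {"gripper": 1,"slide": [0,0,0],"turn": 0},
])

```text
time: 9.1
ee_pos: [407.1, 206.5, 32.3]
orientation: [-0.152, 3.138, -0.0]
ft_force: [-0.5, 0.4, -0.2]
gripper_width: 0.004
grasp_force: 0.6
```

Call:
apply_moves([
  {"gripper": 1,"slide": [0,-0.001,0],"turn": 0},
  {"gripper": 1,"slide": [0,-0.001,0],"turn": 0},
  {"gripper": 1,"slide": [0,0,0],"turn": 0},
  {"gripper": 1,"slide": [0,0,0],"turn": 0},
  {"gripper": 1,"slide": [0,0,0],"turn": 0},
])

```text
time: 9.52
ee_pos: [407.3, 204.4, 32.3]
orientation: [-0.152, 3.138, -0.0]
ft_force: [-1.6, 0.8, -0.5]
gripper_width: -0.002
grasp_force: 0.7
```

```bash
python3 - <<'E'
from h import *
loc(); snap("wrist","w5"); snap("top","t5")
a=cv2.imread("pics/w5.png")
b=cv2.resize(cv2.imread("pics/t5.png")[175:275,300:400],(480,480),interpolation=cv2.INTER_CUBIC)
cv2.imwrite("pics/v5.png",np.hstack([a[:,160:480],b]))
E
```

```text
9.5167 local [-59.341  50.863] z 32.28093277487326 yaw -3.044500917673758 F [-1.53   0.964] -0.49615085550765725 w -0.002037519030470136
```

View pics/v5.png

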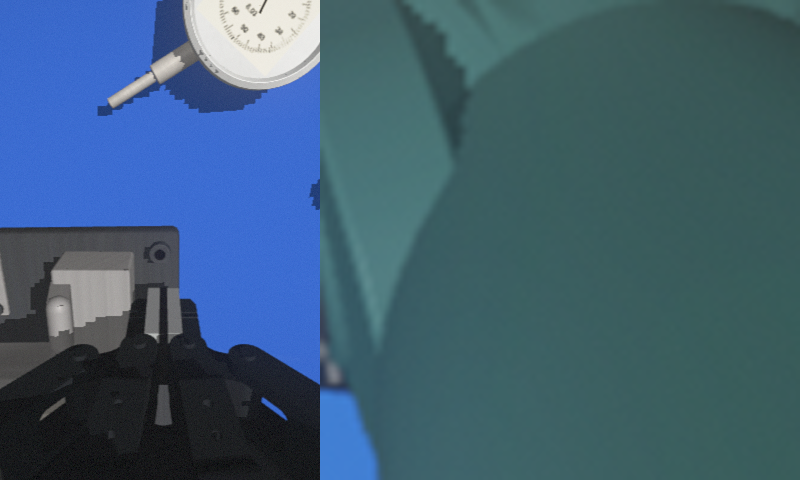

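```bash
python3 - <<'E'
from h import *
C=load("w5");f=lambda p,z:(plane(C,p,z)[:,:2]-o)@M
# ear end: top face corners (front edge row ~268 z34.5), lower edge row 252 front face?
print(f([(212,269),(294,269),(294,300)],34.5)); print(f([(340,228)],12))
for l in [(-84,37,34.5),(-84,5,34.5),(-92,60,12)]: print(l,proj(C,np.r_[o+M@np.array(l[:2]),l[2]]))
g=cv2.cvtColor(cv2.imread("pics/w5.png"),cv2.COLOR_BGR2GRAY)
for r in (275,290,305): print(r,g[r,200:225],g[r,284:304])
E
```

```text
[[-83.722   6.383]
 [-83.624  39.132]
 [-69.629  38.716]]
[[-93.392  58.38 ]]
(-84, 37, 34.5) [288.63  268.154]
(-84, 5, 34.5) [208.463 268.375]
(-92, 60, 12) [343.552 230.92 ]
275 [ 79  72  78  78  63  43  44  46  41  40  58 101 137 157 163 164 161 163
 164 161 164 159 161 159 161] [158 159 161 160 160 142 114 107 109 105  89  78  80  75  82  78  80  77
  77  79]
290 [ 40  46  47  44  44  43  45  43  61  90  99 104 105 102  99 104 102 100
 107 102 107 106 102 104 106] [158 156 158 161 166 151 123 110 105  98  66  48  50  44  47  45  50  50
  44  49]
305 [ 42  46  44  43  39  51  77 105 117 132 133 142 148 157 162 167 172 173
 177 152 113 105 106 138 160] [161 160 160 158 163 160 120  56  30  32  32  34  32  31  30  27  27  23
  23  21]
```

Call:
apply_moves([
  {"gripper": 1,"slide": [0,-0.0005,0],"turn": 0},
  {"gripper": 1,"slide": [0,-0.0005,0],"turn": 0},
  {"gripper": 1,"slide": [0,-0.0005,0],"turn": 0},
  {"gripper": 1,"slide": [0,0,0],"turn": 0},
  {"gripper": 1,"slide": [0,0,0],"turn": 0},
])

```text
time: 10.03
ee_pos: [407.3, 203.0, 32.3]
orientation: [0.153, -3.138, -0.0]
ft_force: [-2.0, 2.5, -0.0]
gripper_width: -0.002
grasp_force: 1.3
```

Call:
apply_moves([
  {"gripper": 1,"slide": [0,-0.0005,0],"turn": 0},
  {"gripper": 1,"slide": [0,-0.0005,0],"turn": 0},
  {"gripper": 1,"slide": [0,0,0],"turn": 0},
  {"gripper": 1,"slide": [0,0,0],"turn": 0},
  {"gripper": 1,"slide": [0,0,0],"turn": 0},
])

```text
time: 10.45
ee_pos: [407.4, 202.0, 32.2]
orientation: [0.153, -3.138, 0.0]
ft_force: [-3.1, 2.6, 0.8]
gripper_width: 0.001
grasp_force: 1.5
```

Call:
apply_moves([
  {"gripper": 1,"slide": [0,-0.0005,0],"turn": 0},
  {"gripper": 1,"slide": [0,-0.0005,0],"turn": 0},
  {"gripper": 1,"slide": [0,-0.0005,0],"turn": 0},
  {"gripper": 1,"slide": [0,0,0],"turn": 0},
  {"gripper": 1,"slide": [0,0,0],"turn": 0},
])

```text
time: 10.87
ee_pos: [407.2, 201.0, 32.3]
orientation: [0.153, -3.137, -0.002]
ft_force: [-6.0, 7.1, 0.6]
gripper_width: 0.002
grasp_force: 3.6
```

```bash
python3 - <<'E'
from h import *
loc(); p,C=snap("wrist","w6");g=cv2.cvtColor(p,cv2.COLOR_RGB2GRAY)
for r in (275,280,290): print(r,g[r,200:225],g[r,284:304])
print(g[258:280,250])
for l in [(-84,37,34.5),(-84,5,34.5),(-92,60,12)]: print(l,proj(C,np.r_[o+M@np.array(l[:2]),l[2]]))
E
```

```text
10.8667 local [-59.763  47.391] z 32.25089403552753 yaw -3.0440832846110664 F [-5.282  7.624] 0.5542186625871289 w 0.0016108059245672653
275 [ 77  75  62  48  39  48  39  44  42  60 107 144 158 163 162 166 165 162
 162 163 160 162 156 161 164] [159 160 164 160 143 110 105 109 110 103  88  77  81  79  78  79  83  82
  78  78]
280 [ 44  45  45  40  39  44  47  39  43  42  82 121 152 159 162 161 164 167
 167 162 162 161 160 158 164] [159 160 160 164 149 121 109 111 109 104  93  76  76  83  80  80  76  80
  77  76]
290 [ 46  38  42  43  44  42  45  53  83 102  98 101 103 100 104 101 104 102
 104 104 107 107 102 105 101] [156 158 159 159 160 138 109 110 108 109  90  57  40  50  48  48  51  45
  49  48]
[101 103 105 103 102 100 101 104 105 101  95 122 154 158 163 165 162 161
 163 161 166 158]
(-84, 37, 34.5) [297.386 269.11 ]
(-84, 5, 34.5) [217.239 269.347]
(-92, 60, 12) [351.188 231.817]
```

Call:
apply_moves([
  {"gripper": 1,"slide": [0,-0.0005,0],"turn": 0},
  {"gripper": 1,"slide": [0,-0.0005,0],"turn": 0},
  {"gripper": 1,"slide": [0,0,0],"turn": 0},
  {"gripper": 1,"slide": [0,0,0],"turn": 0},
  {"gripper": 1,"slide": [0,0,0],"turn": 0},
])

```text
time: 11.33
ee_pos: [407.2, 200.4, 32.2]
orientation: [0.154, -3.137, -0.004]
ft_force: [-6.6, 9.1, 0.8]
gripper_width: 0.001
grasp_force: 5.7
```

Call:
apply_moves([
  {"gripper": 1,"slide": [0,0.004,0],"turn": 0},
  {"gripper": 1,"slide": [0,0.012,0],"turn": 0},
  {"gripper": 1,"slide": [0,0.01,-0.02],"turn": 0},
  {"gripper": 1,"slide": [0,0,-0.041],"turn": 0},
  {"gripper": 1,"slide": [0,0,-0.041],"turn": 0},
])

```text
time: 11.75
ee_pos: [404.6, 225.3, 135.1]
orientation: [0.153, -3.136, 0.003]
ft_force: [1.2, 1.1, 0.4]
gripper_width: 0.003
grasp_force: 0.0
```

Call:
apply_moves([
  {"gripper": 1,"slide": [0,0,-0.041],"turn": 0},
  {"gripper": 1,"slide": [0,0,-0.015],"turn": 0},
  {"gripper": 1,"slide": [0,0,0],"turn": 0},
  {"gripper": 1,"slide": [0,0,0],"turn": 0},
  {"gripper": 1,"slide": [0,0,0],"turn": 0},
])

```text
time: 12.17
ee_pos: [405.0, 225.2, 189.5]
orientation: [0.152, -3.137, 0.001]
ft_force: [0.6, -0.2, 0.1]
gripper_width: 0.003
grasp_force: 0.0
```

```bash
python3 - <<'E'
from h import *
loc(); p,C=snap("wrist","w7");snap("scene","s7")
A=load("w3");B=load("w4")
for a,b in (((199.5,110),(244,101)),((209,262),(252.5,201)),((204,186),(248.5,151))):
    X,e=two(A,a,B,b);print("bar",(X[:2]-o)@M,X[2],e)
for l in [(-84,37,34.5),(-84,5,34.5),(-92,60,12),(-92,-68,12),(66,60,12),(0,0,99),(0,0,42)]: print(l,proj(C,np.r_[o+M@np.array(l[:2]),l[2]]))
g=cv2.cvtColor(p,cv2.COLOR_RGB2GRAY)
e=cv2.Canny(g,60,150);L=cv2.HoughLinesP(e,1,np.pi/360,40,minLineLength=35,maxLineGap=4)
for l in L[:,0]:
    if l[1]<330 and 20<l[0]<420: print(l)
E
```

```text
12.1667 local [-59.568  71.727] z 189.50415238582704 yaw -3.0445568959205125 F [ 0.564 -0.304] 0.12879980066328367 w 0.0033954587448329055
bar [-85.873 -23.943] 131.62530053125073 0.44963731419779773
bar [-51.486 -19.423] 150.70339564368888 0.07065239840651101
bar [-68.274 -21.331] 142.45753980908253 0.05238730173280537
(-84, 37, 34.5) [280.852 187.88 ]
(-84, 5, 34.5) [241.683 188.   ]
(-92, 60, 12) [309.855 173.393]
(-92, -68, 12) [162.681 173.859]
(66, 60, 12) [312.238 329.419]
(0, 0, 99) [224.371 321.194]
(0, 0, 42) [241.523 284.685]
[ 87 269 140 245]
[ 34 156  91  69]
[184 248 250 248]
[167 173 216 172]
[ 71 241 124 220]
[230 172 306 172]
[276 185 278 220]
[186 244 197 316]
[141  77 152  40]
[196 237 240 237]
[170 235 177 276]
[151 229 158 274]
[112 113 125  71]
[162 183 213 183]
[126  71 144  11]
[ 87  77 121  25]
[340 298 342 333]
[129 125 138  88]
[140 246 147 282]
```

```bash
python3 - <<'E'
from h import *
C=load("w7");S=cam("scene");f=lambda p,z:(plane(C,p,z)[:,:2]-o)@M
for l in [(-34,-3,38),(-34,-44,38),(34,-44,38),(-34,3,38),(-34,44,38),(34,44,38),(0,0,42),(0,0,74),(0,0,99)]:
    X=np.r_[o+M@np.array(l[:2]),l[2]];print(l,proj(C,X),proj(S,X))
im=cv2.imread("pics/w7.png");g=cv2.cvtColor(im,cv2.COLOR_BGR2GRAY)
def blobs(g,x0,x1,y0,y1,t):
    m=(g[y0:y1,x0:x1]>t).astype(np.uint8);n,l,st,ce=cv2.connectedComponentsWithStats(m)
    for i in range(1,n):
        if st[i,4]>60: print(t,st[i]+[x0,y0,0,0,0],ce[i]+[x0,y0])
blobs(g,180,290,255,345,185);blobs(g,180,290,255,345,205)
print(g[321,195:265:2]);print(g[285,205:290:2])
gs=cv2.cvtColor(cv2.imread("pics/s7.png"),cv2.COLOR_BGR2GRAY)
print(gs[236:262:2,366:396:1])
E
```

```text
(-34, -3, 38) [235.944 246.702] [369.693 290.772]
(-34, -44, 38) [187.913 246.834] [388.857 300.279]
(34, -44, 38) [197.28 316.18] [408.714 279.717]
(-34, 3, 38) [242.975 246.683] [366.966 289.418]
(-34, 44, 38) [291.036 246.551] [348.824 280.418]
(34, 44, 38) [293.443 315.955] [369.552 261.742]
(0, 0, 42) [241.523 284.685] [378.816 278.455]
(0, 0, 74) [232.704 303.456] [379.5   265.218]
(0, 0, 99) [224.371 321.194] [380.056 254.45 ]
185 [246 268  15  29 145] [254.738 280.145]
[ 32  39  40  46  37  45  42  40  94 105 105 105 105 104 106 105 106 106
 101  94  83 111 109 101  90  74  74  69  74  71 121 160 156 156 157]
[ 82  86  84  82  72  74  76 110  92  85  89  91  93  93  93  93  90  93
  92  88  90  84  86  87 137 177 197 200 158  95  79  79 133 161 159 163
 160 160 160 157 160 164 154]
[[128 129 129 128 130 130 130 129 130 130 130 130 130 130 130 131 130 131
  132 132 130 132 132 131 131 132 131 131 131 131]
 [128 129 129 130 130 131 130 130 130 130 130 129 129 129 129 129 130 130
  131 132 132 132 130 131 131 130 131 131 131 130]
 [127 129 129 130 130 130 131 130 129 130 129 129
[... 626 characters left out ...]
 90  94 101 107 114 122
  125 127 130 130 130 131 130 130 130 130 130 130]
 [ 89  95 104 114 119 115 106  95  85  80  79  82  85  88  89  89  90  92
   97 105 114 121 127 128 129 131 130 130 130 129]
 [105 114 118 114 103  93  85  80  79  78  78  80  83  85  87  87  89  86
   85  88  89  94 100 107 117 125 129 129 129 130]
 [116 110 100  90  86  85  85  84  81  80  78  79  79  84  87  88  90  89
   87  86  85  86  88  91  95 103 108 114 122 125]
 [100  90  84  82  86  86  87  86  84  79  79  79  80  82  87  92  94  92
   89  89  87  87  88  87  88  89  90  91  95 101]
 [ 85  83  85  86  87  86  84  84  83  81  77  80  79  81  86  89  91  91
   89  88  86  86  86  87  89  88  88  88  88  89]]
```

Call:
apply_moves([
  {"gripper": 1,"slide": [0.002,-0.02,0],"turn": 0},
  {"gripper": 1,"slide": [0.002,-0.034,0],"turn": 0},
  {"gripper": 1,"slide": [0.002,-0.036,0],"turn": 0},
  {"gripper": 1,"slide": [0.002,-0.022,0],"turn": 0},
  {"gripper": 1,"slide": [0,-0.006,0],"turn": 0},
])

```text
time: 12.68
ee_pos: [408.1, 104.6, 189.4]
orientation: [0.149, -3.136, 0.001]
ft_force: [0.4, 0.3, 0.1]
gripper_width: -0.0
grasp_force: 0.0
```

Call:
apply_moves([
  {"gripper": 1,"slide": [0,0,0.01],"turn": 0},
  {"gripper": 1,"slide": [0,0,0.01],"turn": 0},
  {"gripper": 1,"slide": [0,0,0.006],"turn": 0},
  {"gripper": 1,"slide": [0,0,0.002],"turn": 0},
  {"gripper": 1,"slide": [0,0,0],"turn": 0},
])

```text
time: 13.1
ee_pos: [408.2, 107.5, 161.6]
orientation: [0.153, -3.136, 0.0]
ft_force: [-0.3, -0.7, 0.0]
gripper_width: 0.0
grasp_force: 0.0
```

```bash
python3 -c "
from h import *
loc()"
```

```text
13.1 local [-68.021 -45.745] z 161.6405354300944 yaw -3.0439692846833997 F [-0.359 -0.645] 0.0022074073013290535 w 4.130869902618776e-05
```

Call:
apply_moves([
  {"gripper": 1,"slide": [0,0.0065,0.001],"turn": 0},
  {"gripper": 1,"slide": [0,0.0065,0.001],"turn": 0},
  {"gripper": 1,"slide": [0,0.009,0.0035],"turn": 0},
  {"gripper": 1,"slide": [0,0.01,0.006],"turn": 0},
  {"gripper": 1,"slide": [0,0.009,0.007],"turn": 0},
])

```text
time: 13.52
ee_pos: [404.7, 149.4, 143.5]
orientation: [-0.153, 3.137, 0.0]
ft_force: [-0.7, 0.2, 0.5]
gripper_width: -0.003
grasp_force: 0.0
```

Call:
apply_moves([
  {"gripper": 1,"slide": [0,0.008,0.008],"turn": 0},
  {"gripper": 1,"slide": [0,0.006,0.008],"turn": 0},
  {"gripper": 1,"slide": [0,0.005,0.007],"turn": 0},
  {"gripper": 1,"slide": [0,0.004,0.004],"turn": 0},
  {"gripper": 1,"slide": [0,0,0],"turn": 0},
])

```text
time: 13.93
ee_pos: [401.9, 171.4, 115.8]
orientation: [0.153, -3.136, 0.0]
ft_force: [-0.3, 0.5, 0.5]
gripper_width: -0.003
grasp_force: 0.0
```

```bash
python3 - <<'E'
from h import *
loc(); p,C=snap("wrist","w8");s,S=snap("scene","s8")
cv2.imwrite("pics/v8.png",np.hstack([p[100:400,100:400],cv2.resize(s[220:345,300:460],(384,300))])[:,:,::-1])
for l in [(-68,32,38),(-68,17.8,38),(-84,37,34.5)]:
    X=np.r_[o+M@np.array(l[:2]),l[2]];print(l,proj(C,X),proj(S,X))
E
```

```text
13.9333 local [-68.052  18.514] z 115.77615000314046 yaw -3.0438223128983593 F [-0.262  0.53 ] 0.5056549082638768 w -0.0026607242091466333
(-68, 32, 38) [344.699 250.938] [342.973 293.165]
(-68, 17.8, 38) [322.291 250.989] [349.308 296.439]
(-84, 37, 34.5) [352.771 225.181] [335.391 298.367]
```

Call:
apply_moves([
  {"gripper": 1,"slide": [0,-0.004,-0.01],"turn": 0},
  {"gripper": 1,"slide": [0,-0.014,-0.01],"turn": 0},
  {"gripper": 1,"slide": [0,-0.014,0],"turn": 0},
  {"gripper": 1,"slide": [0,-0.01,0],"turn": 0},
  {"gripper": 1,"slide": [0,0,0],"turn": 0},
])

```text
time: 14.45
ee_pos: [406.9, 127.7, 137.0]
orientation: [-0.15, 3.137, -0.0]
ft_force: [-0.8, -0.2, 0.3]
gripper_width: 0.005
grasp_force: 0.0
```

```bash
python3 - <<'E'
from h import *
loc(); p,C=snap("wrist","w9");s,S=snap("scene","s9")
cv2.imwrite("pics/v9.png",np.vstack([cv2.resize(p[60:360,180:580],(800,600))[:600]])[:,:,::-1])
for l in [(-68,32,38),(-68,17.8,38),(-84,37,34.5),(0,0,99)]:
    X=np.r_[o+M@np.array(l[:2]),l[2]];print(l,proj(C,X),proj(S,X))
E
```

```text
14.45 local [-67.365 -25.509] z 137.02239920131217 yaw -3.046341293550359 F [-0.845 -0.143] 0.2665609978141729 w 0.004602379209889723
(-68, 32, 38) [406.898 237.918] [342.973 293.165]
(-68, 17.8, 38) [386.28  238.013] [349.308 296.439]
(-84, 37, 34.5) [414.75  214.129] [335.391 298.367]
(0, 0, 99) [367.307 381.848] [380.056 254.45 ]
```

View pics/v9.png

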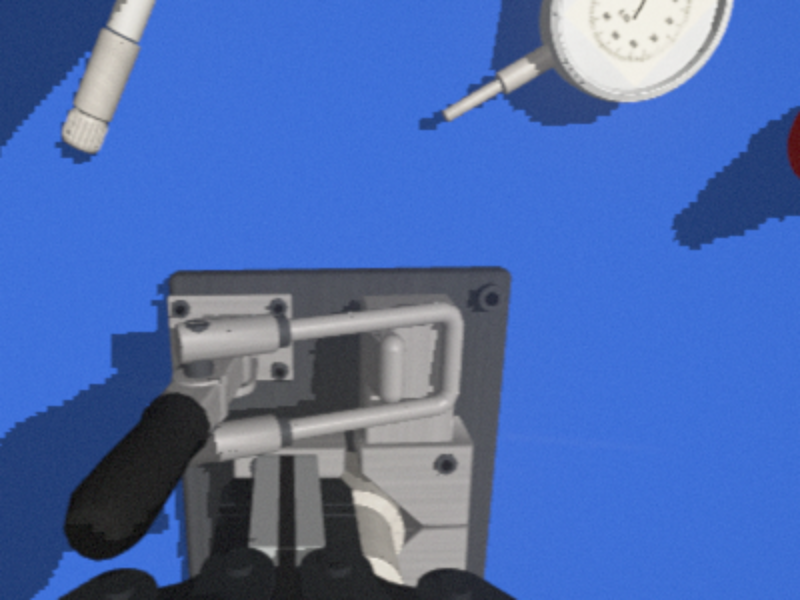

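The bar now lies on the ear behind the horn, at crop (452,360), with the horn at (392,365) standing between the legs. The jaw is up against the shaft, and the handle at (130,480) is still up. Next is the lever throw.

Call:
apply_moves([
  {"gripper": 1,"slide": [0,-0.008,0],"turn": 0},
  {"gripper": 1,"slide": [0,-0.008,0],"turn": 0},
  {"gripper": 1,"slide": [0,-0.01,0],"turn": 0},
  {"gripper": 1,"slide": [0,-0.0095,0.001],"turn": 0},
  {"gripper": 1,"slide": [0,-0.009,0.0015],"turn": 0},
])

```text
time: 14.97
ee_pos: [411.0, 83.8, 134.2]
orientation: [-0.152, 3.138, 0.0]
ft_force: [-0.0, 0.5, -0.3]
gripper_width: 0.001
grasp_force: 0.3
```

Call:
apply_moves([
  {"gripper": 1,"slide": [0,-0.0085,0.0025],"turn": 0},
  {"gripper": 1,"slide": [0,-0.008,0.005],"turn": 0},
  {"gripper": 1,"slide": [0,-0.0075,0.0055],"turn": 0},
  {"gripper": 1,"slide": [0,-0.007,0.0065],"turn": 0},
  {"gripper": 1,"slide": [0,-0.006,0.007],"turn": 0},
])

```text
time: 15.38
ee_pos: [414.5, 47.2, 107.1]
orientation: [0.152, -3.138, 0.0]
ft_force: [0.7, -0.5, 0.7]
gripper_width: 0.003
grasp_force: 0.2
```

```bash
python3 - <<'E'
from h import *
loc(); p,C=snap("wrist","w10")
g=cv2.cvtColor(p,cv2.COLOR_RGB2GRAY)
for l in [(-68,32,38),(-68,17.8,38),(-84,37,34.5)]:
    X=np.r_[o+M@np.array(l[:2]),l[2]];print(l,proj(C,X))
r=int(proj(C,np.r_[o+M@np.array([-68,25]),38])[1]);c=int(proj(C,np.r_[o+M@np.array([-68,5]),38])[0])
print(r,c);print(g[r,c:c+60])
E
```

```text
15.3833 local [ -67.756 -106.348] z 107.05638149507341 yaw -3.0447133945835985 F [ 0.695 -0.534] 0.6718173445711557 w 0.002887085389293657
(-68, 32, 38) [550.36 255.  ]
(-68, 17.8, 38) [527.047 255.071]
(-84, 37, 34.5) [560.533 228.249]
255 506
[ 92  90  91  92  92  90  91  92  90  84  91  95 100 114 129 138 147 159
 170 175 185 192 200 203 203 196 189 188 190 200 193 193 197 197 198 193
 196 195 193 195 191 190 182 136  98  93  93  94  94  96  94  92  93  96
 100 116 126 125 124 127]
```

Call:
apply_moves([
  {"gripper": 1,"slide": [0,-0.0055,0.0075],"turn": 0},
  {"gripper": 1,"slide": [0,-0.0055,0.008],"turn": 0},
  {"gripper": 1,"slide": [0,-0.004,0.009],"turn": 0},
  {"gripper": 1,"slide": [0,-0.003,0.009],"turn": 0},
  {"gripper": 1,"slide": [0,-0.002,0.005],"turn": 0},
])

```text
time: 15.85
ee_pos: [416.1, 27.8, 68.1]
orientation: [0.153, -3.137, -0.0]
ft_force: [0.3, 0.8, 0.2]
gripper_width: 0.002
grasp_force: 0.3
```

Call:
apply_moves([
  {"gripper": 1,"slide": [0,-0.002,0.004],"turn": 0},
  {"gripper": 1,"slide": [0,-0.001,0.003],"turn": 0},
  {"gripper": 1,"slide": [0,-0.001,0.003],"turn": 0},
  {"gripper": 1,"slide": [0,0,0.002],"turn": 0},
  {"gripper": 1,"slide": [0,0,0],"turn": 0},
])

```text
time: 16.27
ee_pos: [416.7, 24.1, 57.1]
orientation: [0.153, -3.138, 0.0]
ft_force: [0.4, 0.2, -0.2]
gripper_width: -0.0
grasp_force: 0.0
```

```bash
python3 -c "
from h import *
loc()"
```

```text
16.2667 local [ -67.826 -129.492] z 57.065931414809896 yaw -3.0443379046766244 F [0.391 0.187] -0.20272301460339998 w -0.00036311124515249325
```

Call:
apply_moves([
  {"gripper": 1,"slide": [0,0,0.002],"turn": 0},
  {"gripper": 1,"slide": [0,0,0.002],"turn": 0},
  {"gripper": 1,"slide": [0,0,0.001],"turn": 0},
  {"gripper": 1,"slide": [0,0,0],"turn": 0},
  {"gripper": 1,"slide": [0,0,0],"turn": 0},
])

```text
time: 16.68
ee_pos: [416.7, 24.1, 52.3]
orientation: [0.153, -3.138, -0.0]
ft_force: [0.4, 0.1, -0.8]
gripper_width: 0.001
grasp_force: 0.0
```

```bash
python3 - <<'E'
from h import *
loc(); p,C=snap("wrist","w11");g=cv2.cvtColor(p,cv2.COLOR_RGB2GRAY)
P=lambda l:proj(C,np.r_[o+M@np.array(l[:2]),l[2]])
for l in [(-68,32,38),(-68,17.8,38),(-68,-120,47),(-68,-152,40),(-68,-45,38),(-68,-75,38)]: print(l,P(l))
hsv=cv2.cvtColor(p,cv2.COLOR_RGB2HSV)
m=((p.max(2)<60)).astype(np.uint8);n,l,st,ce=cv2.connectedComponentsWithStats(m)
print([list(s) for s in st[1:] if s[4]>300])
E
```

```text
16.6833 local [ -67.798 -129.484] z 52.26291757297715 yaw -3.0443435435994894 F [0.38  0.106] -0.834334794382668 w 0.0007503120452955141
(-68, 32, 38) [671.322 300.368]
(-68, 17.8, 38) [640.701 300.447]
(-68, -120, 47) [345.037 311.556]
(-68, -152, 40) [274.531 303.599]
(-68, -45, 38) [505.362 300.797]
(-68, -75, 38) [440.758 300.964]
[[np.int32(0), np.int32(21), np.int32(116), np.int32(282), np.int32(13673)], [np.int32(0), np.int32(279), np.int32(621), np.int32(201), np.int32(53996)]]
```

Call:
apply_moves([
  {"gripper": 1,"slide": [0,0,0.001],"turn": 0},
  {"gripper": 1,"slide": [0,0,0.001],"turn": 0},
  {"gripper": 1,"slide": [0,0,0.001],"turn": 0},
  {"gripper": 1,"slide": [0,0,0.001],"turn": 0},
  {"gripper": 1,"slide": [0,0,0],"turn": 0},
])

```text
time: 17.15
ee_pos: [416.7, 24.1, 48.1]
orientation: [0.153, -3.138, -0.0]
ft_force: [0.1, 0.4, 0.6]
gripper_width: 0.001
grasp_force: 0.0
```

```bash
python3 - <<'E'
from h import *
loc(); s,S=snap("scene","s12");t,T=snap("top","t12")
L=lambda a,r,n=0:np.r_[o+M@np.array([-68,-45-r*np.sin(a)+n*np.cos(a)]),38+r*np.cos(a)+n*np.sin(a)]
gs=s.max(2);gt=t.max(2)
for a in np.arange(.1,1.8,.1):
    q=[proj(S,L(a,r)).round().astype(int) for r in (70,85,98)];w=[proj(T,L(a,r)).round().astype(int) for r in (70,85,98)]
    print(round(a,1),q[1],[gs[v,u] for u,v in q],w[1],[gt[v,u] for u,v in w])
s9=cv2.imread("pics/s9.png").max(2)
print("s9",[(round(a,2),[s9[tuple(proj(S,L(a,r)).round().astype(int)[::-1])] for r in (70,85,98)]) for a in np.arange(0,.5,.05)])
E
```

```text
17.15 local [ -67.862 -129.522] z 48.08727691061665 yaw -3.044398634905867 F [0.177 0.35 ] 0.5668837288081108 w 0.0007143595726885413
0.1 [385 277] [np.uint8(167), np.uint8(115), np.uint8(121)] [391 244] [np.uint8(129), np.uint8(146), np.uint8(161)]
0.2 [389 279] [np.uint8(120), np.uint8(102), np.uint8(160)] [396 243] [np.uint8(111), np.uint8(125), np.uint8(142)]
0.3 [394 282] [np.uint8(130), np.uint8(63), np.uint8(107)] [401 243] [np.uint8(135), np.uint8(127), np.uint8(138)]
0.4 [398 286] [np.uint8(89), np.uint8(67), np.uint8(81)] [405 243] [np.uint8(132), np.uint8(138), np.uint8(125)]
0.5 [402 289] [np.uint8(60), np.uint8(68), np.uint8(61)] [409 243] [np.uint8(106), np.uint8(120), np.uint8(117)]
0.6 [406 293] [np.uint8(58), np.uint8(54), np.uint8(55)] [413 243] [np.uint8(96), np.uint8(111), np.uint8(84)]
0.7 [409 297] [np.uint8(58), np.uint8(53), np.uint8(52)] [416 243] [np.uint8(86), np.uint8(89), np.uint8(77)]
0.8 [412 302] [np.uint8(57), np.uint8(54), np.uint8(52)] [419 244] [np.uint8(108), np.uint8(85), np.uint8(77)]
0.9 [415 306] [np.uint8(57), np.uint8(52), np.uint8(50)] [421
[... 887 characters left out ...]
22 249] [np.uint8(76), np.uint8(74), np.uint8(68)]
s9 [(np.float64(0.0), [np.uint8(106), np.uint8(101), np.uint8(158)]), (np.float64(0.05), [np.uint8(114), np.uint8(97), np.uint8(148)]), (np.float64(0.1), [np.uint8(68), np.uint8(66), np.uint8(87)]), (np.float64(0.15), [np.uint8(48), np.uint8(48), np.uint8(50)]), (np.float64(0.2), [np.uint8(46), np.uint8(44), np.uint8(48)]), (np.float64(0.25), [np.uint8(46), np.uint8(44), np.uint8(44)]), (np.float64(0.3), [np.uint8(53), np.uint8(52), np.uint8(61)]), (np.float64(0.35), [np.uint8(118), np.uint8(96), np.uint8(79)]), (np.float64(0.4), [np.uint8(135), np.uint8(139), np.uint8(79)]), (np.float64(0.45), [np.uint8(128), np.uint8(126), np.uint8(120)])]
```

Call:
apply_moves([
  {"gripper": 1,"slide": [0,0,-0.015],"turn": 0},
  {"gripper": 1,"slide": [0,0,-0.035],"turn": 0},
  {"gripper": 1,"slide": [0,0,-0.035],"turn": 0},
  {"gripper": 1,"slide": [0,0,-0.035],"turn": 0},
  {"gripper": 1,"slide": [0.008,0.02,-0.03],"turn": 0},
])

```text
time: 17.67
ee_pos: [408.1, 41.9, 200.7]
orientation: [-0.149, 3.136, -0.001]
ft_force: [0.7, -0.7, -0.2]
gripper_width: 0.001
grasp_force: 0.0
```

Call:
apply_moves([
  {"gripper": 1,"slide": [0.008,0.037,0],"turn": 0},
  {"gripper": 1,"slide": [0.008,0.037,0],"turn": 0},
  {"gripper": 1,"slide": [0.008,0.037,0],"turn": 0},
  {"gripper": 1,"slide": [0.008,0.037,0],"turn": 0},
  {"gripper": 1,"slide": [0.008,0.037,0],"turn": 0},
])

```text
time: 18.08
ee_pos: [348.1, 225.0, 198.5]
orientation: [-0.152, 3.137, 0.0]
ft_force: [0.8, -0.1, 0.6]
gripper_width: -0.0
grasp_force: 0.0
```

Call:
apply_moves([
  {"gripper": 1,"slide": [0.008,0.037,0],"turn": 0},
  {"gripper": 1,"slide": [0.008,0.037,0],"turn": 0},
  {"gripper": 1,"slide": [0.008,0.037,0],"turn": 0},
  {"gripper": 1,"slide": [0.008,0.037,0],"turn": 0},
  {"gripper": 1,"slide": [0,0.01,0],"turn": 0},
])

```text
time: 18.5
ee_pos: [300.1, 381.4, 198.2]
orientation: [0.157, -3.137, -0.002]
ft_force: [0.2, -0.7, -0.2]
gripper_width: 0.0
grasp_force: 0.0
```

```bash
python3 - <<'E'
from h import *
loc(); s,S=snap("scene","s13");t,T=snap("top","t13")
L=lambda a,r,n=0:np.r_[o+M@np.array([-68,-45-r*np.sin(a)+n*np.cos(a)]),38+r*np.cos(a)+n*np.sin(a)]
gs=s.max(2);gt=t.max(2)
for a in np.arange(.1,1.85,.1):
    print(round(a,2),[gs[tuple(proj(S,L(a,r)).round().astype(int)[::-1])] for r in (70,80,90,98)],[gt[tuple(proj(T,L(a,r)).round().astype(int)[::-1])] for r in (70,80,90,98)])
m=(gt<60).astype(np.uint8)[200:290,360:470];n,l,st,ce=cv2.connectedComponentsWithStats(m)
for i in range(1,n):
    if st[i,4]>15: print("top dark",st[i]+[360,200,0,0,0],ce[i]+[360,200])
m=(gs<50).astype(np.uint8)[250:380,340:480];n,l,st,ce=cv2.connectedComponentsWithStats(m)
for i in range(1,n):
    if st[i,4]>15: print("scene dark",st[i]+[340,250,0,0,0],ce[i]+[340,250])
for a in (1.4,1.5,1.6,1.7): print(a,"r60,r107 top",proj(T,L(a,60)),proj(T,L(a,107)),"scene",proj(S,L(a,60)),proj(S,L(a,107)))
E
```

```text
18.5 local [-148.568  237.506] z 198.18347175015265 yaw -3.0412804291019033 F [ 0.147 -0.721] -0.24400939789045964 w 0.00045484061040896825
0.1 [np.uint8(90), np.uint8(88), np.uint8(88), np.uint8(89)] [np.uint8(133), np.uint8(152), np.uint8(162), np.uint8(167)]
0.2 [np.uint8(85), np.uint8(78), np.uint8(77), np.uint8(73)] [np.uint8(116), np.uint8(113), np.uint8(146), np.uint8(147)]
0.3 [np.uint8(75), np.uint8(73), np.uint8(74), np.uint8(74)] [np.uint8(140), np.uint8(146), np.uint8(146), np.uint8(145)]
0.4 [np.uint8(74), np.uint8(73), np.uint8(73), np.uint8(71)] [np.uint8(138), np.uint8(145), np.uint8(145), np.uint8(145)]
0.5 [np.uint8(71), np.uint8(70), np.uint8(72), np.uint8(72)] [np.uint8(142), np.uint8(106), np.uint8(146), np.uint8(145)]
0.6 [np.uint8(60), np.uint8(55), np.uint8(54), np.uint8(50)] [np.uint8(109), np.uint8(126), np.uint8(132), np.uint8(147)]
0.7 [np.uint8(49), np.uint8(48), np.uint8(49), np.uint8(46)] [np.uint8(80), np.uint8(97), np.uint8(127), np.uint8(138)]
0.8 [np.uint8(49), np.uint8(48), np.uint8(50), np.uint8(77)] [np.uint8(83), np.uint8(87), np.uint8(110), np.
[... 975 characters left out ...]
, np.uint8(41), np.uint8(42), np.uint8(42)] [np.uint8(85), np.uint8(78), np.uint8(77), np.uint8(78)]
1.8 [np.uint8(51), np.uint8(58), np.uint8(54), np.uint8(64)] [np.uint8(84), np.uint8(80), np.uint8(77), np.uint8(78)]
scene dark [397 282  28  29 319] [411.442 295.245]
scene dark [404 325  31  22 257] [419.335 335.829]
1.4 r60,r107 top [411.587 248.252] [438.102 245.454] scene [408.896 322.737] [434.607 332.2  ]
1.5 r60,r107 top [411.247 248.739] [437.184 246.355] scene [408.996 325.424] [434.593 337.081]
1.6 r60,r107 top [410.583 249.249] [435.703 247.289] scene [408.781 327.944] [433.982 341.611]
1.7 r60,r107 top [409.608 249.777] [433.693 248.245] scene [408.257 330.272] [432.797 345.745]
```

```bash
python3 - <<'E'
from h import *
S=cam("scene");L=lambda a,r,n=0:np.r_[o+M@np.array([-68,-45-r*np.sin(a)+n*np.cos(a)]),38+r*np.cos(a)+n*np.sin(a)]
for nm in ("scene0","s9","s13"):
    g=cv2.imread(f"pics/{nm}.png").max(2);print(nm,g[295,411],g[336,419])
g=cv2.imread("pics/s13.png").max(2)
m=(g<66).astype(np.uint8);m[:318]=0;m[360:]=0;m[:,:395]=0;m[:,445:]=0
n,l,st,ce=cv2.connectedComponentsWithStats(m);k=1+st[1:,4].argmax();ys,xs=np.where(l==k)
print(st[k],ce[k]);v=cv2.fitLine(np.c_[xs,ys].astype(np.float32),cv2.DIST_L2,0,.01,.01).ravel();print("line",v,"slope",v[1]/v[0])
for a in (1.45,1.5,1.55,1.6,1.65,1.7,1.75):
    d=proj(S,L(a,107))-proj(S,L(a,60)); q=proj(S,L(a,60)); print(a,"slope",d[1]/d[0],"y at xc",q[1]+d[1]/d[0]*(ce[k][0]-q[0]))
# same check at the start: s9
# bar/horn: wrist frames
s=cv2.imread("pics/t13.png")
T=cam("top")
for l in [(-68,17.8,38),(-68,10,53),(-68,-75,38),(0,0,99)]: print(l,proj(T,np.r_[o+M@np.array(l[:2]),l[2]]))
gt=s.max(2);r=int(round(proj(T,np.r_[o+M@np.array([-68,18]),38])[1]))
for rr in (r-14,r-7,r,r+7,r+14): print(rr,gt[rr,318:350])
E
```

```text
scene0 46 88
s9 60 176
s13 49 42
[403 324  33  24 338] [419.13  335.831]
line [  0.852   0.524 419.13  335.831] slope 0.6153232
1.45 slope 0.41190051323299404 y at xc 328.2781575114459
1.5 slope 0.4554007843832102 y at xc 330.0391404709434
1.55 slope 0.4987934302312217 y at xc 331.795766530629
1.6 slope 0.5422959123922071 y at xc 333.55683899651774
1.65 slope 0.5861279032975651 y at xc 335.33125067314035
1.7 slope 0.6305157583843243 y at xc 337.1281649072262
1.75 slope 0.6756972788779125 y at xc 338.95720839522306
(-68, 17.8, 38) [343.892 254.591]
(-68, 10, 53) [348.984 253.01 ]
(-68, -75, 38) [394.542 250.433]
(0, 0, 99) [353.498 209.446]
241 [148 132 105  91  92  92  93  92  92  91  90  91  92  92  91  98 114 123
 125 126 126 124 124 125 125 123 124 124 124 124 123 124]
248 [148 148 127  95  92  93  94  94  93  93  92  92  93  93  92 105 125 160
 179 182 183 181 179 179 180 180 175 177 181 166 163 175]
255 [149 149 144 120  94  94  95  94  94  95 101 112 117 118 119 118 117 131
 164 180 182 182 181 181 180 181 179 178 183 180 172 178]
262 [214 214 214 193 146 121 119 120 115 111 111 110 114 119 120 120 119 122
 140 168 181 182 183 183 182 180 181 180 177 189 195 184]
269 [213 213 214 214 186 131 118 120 117 114 115 118 118 118 119 118 119 119
 120 119 118 123 127 128 135 140 140 149 157 166 176 175]
```

Call:
apply_moves([
  {"gripper": 1,"slide": [-0.01,-0.03,0],"turn": 0},
  {"gripper": 1,"slide": [-0.01,-0.033,0],"turn": 0},
  {"gripper": 1,"slide": [-0.01,-0.033,0],"turn": 0},
  {"gripper": 1,"slide": [-0.01,-0.033,0],"turn": 0},
  {"gripper": 1,"slide": [-0.01,-0.033,0.01],"turn": 0},
])

```text
time: 19.02
ee_pos: [368.2, 218.8, 189.4]
orientation: [-0.151, 3.136, 0.001]
ft_force: [0.8, 0.5, 0.7]
gripper_width: -0.001
grasp_force: 0.0
```

Call:
apply_moves([
  {"gripper": 1,"slide": [-0.01,-0.033,0.016],"turn": 0},
  {"gripper": 1,"slide": [-0.011,-0.033,0.016],"turn": 0},
  {"gripper": 1,"slide": [-0.01,-0.033,0.016],"turn": 0},
  {"gripper": 1,"slide": [0,0,0],"turn": 0},
  {"gripper": 1,"slide": [0,0,0],"turn": 0},
])

```text
time: 19.43
ee_pos: [407.6, 123.3, 139.7]
orientation: [0.145, -3.137, 0.0]
ft_force: [0.0, 0.6, 0.7]
gripper_width: -0.0
grasp_force: 0.0
```

```bash
python3 - <<'E'
from h import *
loc(); p,C=snap("wrist","w14")
for nm in ("w9","w14"):
    D=load(nm);g=cv2.cvtColor(cv2.imread(f"pics/{nm}.png"),cv2.COLOR_BGR2GRAY)
    P=lambda l:proj(D,np.r_[o+M@np.array(l[:2]),l[2]])
    for x in (-58,-68,-79):
        a,b=P((x,-5,38)),P((x,45,38));q=np.linspace(a,b,51)
        print(nm,x,"y-5..45",[int(cv2.getRectSubPix(g,(1,1),tuple(map(float,u)))[0,0]) for u in q])
E
```

```text
19.4333 local [-67.112 -29.922] z 139.735364951821 yaw -3.049178680094898 F [0.071 0.606] 0.7078434633521663 w -0.00019640494441516956
w9 -58 y-5..45 [53, 57, 58, 56, 58, 71, 79, 85, 79, 81, 80, 85, 101, 128, 144, 157, 169, 178, 177, 170, 158, 169, 167, 170, 171, 170, 170, 168, 166, 126, 102, 97, 92, 88, 114, 141, 159, 171, 177, 150, 93, 82, 84, 84, 83, 85, 84, 85, 85, 87, 84]
w9 -68 y-5..45 [57, 55, 56, 56, 59, 74, 80, 79, 78, 83, 80, 88, 110, 129, 148, 157, 173, 178, 177, 170, 168, 168, 168, 168, 170, 168, 169, 164, 169, 162, 110, 95, 91, 88, 115, 142, 162, 172, 176, 148, 91, 81, 84, 82, 81, 86, 83, 87, 83, 84, 84]
w9 -79 y-5..45 [178, 180, 173, 172, 173, 172, 170, 167, 162, 162, 156, 153, 151, 148, 142, 138, 136, 132, 133, 133, 134, 131, 146, 157, 154, 152, 154, 162, 149, 107, 97, 97, 87, 91, 119, 144, 161, 172, 177, 143, 90, 82, 83, 84, 81, 84, 86, 86, 85, 84, 84]
w14 -58 y-5..45 [53, 56, 55, 58, 69, 75, 81, 81, 81, 78, 79, 90, 113, 131, 148, 161, 171, 175, 173, 162, 168, 171, 166, 166, 169, 166, 167, 164, 167, 172, 168, 170, 171, 168, 167, 165, 165, 136, 91, 85, 82, 80, 82, 84, 83, 85, 85, 86, 85, 85, 85]
w14 -68 y-5..45 [52, 53, 57, 59, 72, 78, 79, 80, 79, 79, 80, 93, 118, 136, 151, 165, 172, 175, 170, 167, 177, 172, 164, 167, 167, 165, 163, 162, 166, 169, 167, 169, 170, 169, 165, 164, 164, 113, 83, 84, 81, 80, 82, 82, 81, 80, 85, 84, 82, 85, 83]
w14 -79 y-5..45 [54, 52, 55, 60, 74, 89, 123, 155, 155, 153, 154, 135, 96, 93, 90, 88, 112, 139, 160, 176, 184, 174, 161, 168, 164, 165, 164, 165, 169, 168, 168, 171, 168, 167, 164, 164, 173, 115, 80, 81, 81, 79, 83, 82, 82, 81, 81, 81, 84, 81, 87]
```

```bash
python3 - <<'E'
from h import *
for nm in ("w7","w9","w14"):
    D=load(nm);g=cv2.cvtColor(cv2.imread(f"pics/{nm}.png"),cv2.COLOR_BGR2GRAY)
    P=lambda l:proj(D,np.r_[o+M@np.array(l[:2]),l[2]])
    def prof(x,y0,y1,z):
        q=np.linspace(P((x,y0,z)),P((x,y1,z)),int(y1-y0)+1)
        return [int(cv2.getRectSubPix(g,(1,1),tuple(map(float,u)))[0,0]) if 0<=u[0]<640 and 0<=u[1]<480 else -1 for u in q]
    print(nm,"x-30 y-50..-36",prof(-30,-50,-36,38),"y-12..12",prof(-30,-12,12,38),"y34..50",prof(-30,34,50,38))
    print("   x+28 y-12..12",prof(28,-12,12,38),"y34..50",prof(28,34,50,38))
    print("   plate x-60 y50..66",prof(-60,50,66,12),"x-85 y-75..-60",prof(-85,-75,-60,12))
E
```

```text
w7 x-30 y-50..-36 [77, 76, 63, 42, 56, 112, 152, 158, 157, 157, 158, 159, 149, 136, 114] y-12..12 [161, 160, 161, 162, 162, 161, 154, 120, 100, 107, 104, 77, 60, 105, 146, 153, 153, 156, 154, 153, 155, 155, 152, 154, 154] y34..50 [103, 145, 156, 155, 159, 159, 152, 124, 109, 132, 119, 84, 76, 77, 77, 74, 79]
   x+28 y-12..12 [89, 89, 87, 86, 87, 81, 80, 80, 90, 104, 108, 105, 108, 110, 98, 87, 90, 90, 90, 88, 88, 88, 101, 140, 160] y34..50 [45, 70, 102, 140, 160, 161, 137, 79, 34, 30, 29, 28, 30, 31, 27, 29, 30]
   plate x-60 y50..66 [77, 76, 78, 80, 78, 77, 79, 77, 73, 90, 104, 103, 103, 102, 102, 100, 105] x-85 y-75..-60 [102, 99, 103, 103, 92, 66, 56, 61, 67, 73, 72, 72, 72, 71, 72, 72]
w9 x-30 y-50..-36 [119, 148, 149, 147, 144, 137, 133, 126, 123, 126, 131, 138, 144, 128, 108] y-12..12 [170, 169, 170, 171, 173, 170, 164, 128, 104, 99, 101, 96, 91, 123, 157, 164, 164, 165, 166, 166, 167, 167, 166, 167, 167] y34..50 [125, 163, 169, 167, 167, 167, 166, 130, 88, 84, 88, 83, 86, 86, 87, 92, 104]
   x+28 y-12..12 [37, 37, 37, 36, 36, 40, 34, 36, 36, 35, 38, 37, 40, 38, 37, 37, 42, 39,
[... 271 characters left out ...]
79, 79, 78, 82]
w14 x-30 y-50..-36 [48, 48, 49, 49, 65, 120, 163, 168, 167, 163, 157, 164, 164, 162, 156] y-12..12 [167, 167, 167, 167, 169, 168, 163, 126, 101, 99, 101, 89, 97, 140, 159, 163, 161, 164, 165, 163, 163, 164, 164, 164, 162] y34..50 [140, 160, 165, 166, 166, 167, 151, 104, 84, 83, 85, 86, 85, 85, 86, 100, 107]
   x+28 y-12..12 [35, 39, 38, 41, 38, 36, 34, 37, 38, 38, 41, 38, 39, 34, 37, 37, 34, 39, 32, 31, 32, 31, 32, 36, 43] y34..50 [39, 33, 34, 35, 37, 38, 41, 41, 40, 39, 41, 40, 43, 39, 46, 61, 88]
   plate x-60 y50..66 [82, 83, 84, 86, 82, 82, 83, 89, 102, 109, 108, 111, 109, 108, 110, 109, 107] x-85 y-75..-60 [107, 79, 66, 66, 66, 60, 61, 70, 79, 82, 81, 81, 81, 82, 80, 79]
```

Call:
apply_moves([
  {"gripper": 1,"slide": [0,-0.03,0],"turn": 0},
  {"gripper": 1,"slide": [0,-0.04,0],"turn": 0},
  {"gripper": 1,"slide": [0,-0.031,0.01],"turn": 0},
  {"gripper": 1,"slide": [0,0,0.035],"turn": 0},
  {"gripper": 1,"slide": [0,0,0.025],"turn": 0},
])

```text
time: 19.9
ee_pos: [418.0, 24.4, 69.9]
orientation: [-0.15, 3.136, -0.001]
ft_force: [-0.0, 0.1, -0.3]
gripper_width: -0.002
grasp_force: 0.0
```

Call:
apply_moves([
  {"gripper": 1,"slide": [0,0,0.012],"turn": 0},
  {"gripper": 1,"slide": [0,0,0.006],"turn": 0},
  {"gripper": 1,"slide": [0,0,0.002],"turn": 0},
  {"gripper": 1,"slide": [0,0,0.002],"turn": 0},
  {"gripper": 1,"slide": [0,0,0.001],"turn": 0},
])

```text
time: 20.32
ee_pos: [418.2, 25.5, 48.0]
orientation: [-0.154, 3.136, -0.0]
ft_force: [0.9, -0.1, 0.2]
gripper_width: -0.007
grasp_force: 0.1
```

Call:
apply_moves([
  {"gripper": 1,"slide": [0,0,0.001],"turn": 0},
  {"gripper": 1,"slide": [0,0,0.0005],"turn": 0},
  {"gripper": 1,"slide": [0,0,0.0005],"turn": 0},
  {"gripper": 1,"slide": [0,0,0],"turn": 0},
  {"gripper": 1,"slide": [0,0,0],"turn": 0},
])

```text
time: 20.73
ee_pos: [418.4, 25.5, 46.7]
orientation: [-0.153, 3.136, 0.0]
ft_force: [-5.0, 2.4, 22.6]
gripper_width: -0.001
grasp_force: 11.3
```

The lever is hard on its stop (22 N). Retreating.

Call:
apply_moves([
  {"gripper": 1,"slide": [0,0,-0.005],"turn": 0},
  {"gripper": 1,"slide": [0,0,-0.025],"turn": 0},
  {"gripper": 1,"slide": [0,0,-0.035],"turn": 0},
  {"gripper": 1,"slide": [0,0,-0.035],"turn": 0},
  {"gripper": 1,"slide": [0.01,0.02,-0.035],"turn": 0},
])

```text
time: 21.15
ee_pos: [407.1, 42.9, 182.7]
orientation: [-0.15, 3.136, -0.001]
ft_force: [-0.1, 0.9, -1.0]
gripper_width: 0.001
grasp_force: 0.0
```

Call:
apply_moves([
  {"gripper": 1,"slide": [0.02,0.036,0],"turn": 0},
  {"gripper": 1,"slide": [0.02,0.036,0],"turn": 0},
  {"gripper": 1,"slide": [0.01,0.036,0],"turn": 0},
  {"gripper": 1,"slide": [0,0.02,0],"turn": 0},
  {"gripper": 1,"slide": [0,0,0],"turn": 0},
])

```text
time: 21.57
ee_pos: [342.7, 169.5, 181.1]
orientation: [-0.158, 3.136, 0.002]
ft_force: [1.9, -0.7, 0.5]
gripper_width: -0.0
grasp_force: 0.0
```

```bash
python3 - <<'E'
from h import *
loc(); p,C=snap("wrist","w15");s,S=snap("scene","s15")
D=C;g=cv2.cvtColor(p,cv2.COLOR_RGB2GRAY)
P=lambda l:proj(D,np.r_[o+M@np.array(l[:2]),l[2]])
def prof(x,y0,y1,z):
    q=np.linspace(P((x,y0,z)),P((x,y1,z)),int(y1-y0)+1)
    return [int(cv2.getRectSubPix(g,(1,1),tuple(map(float,u)))[0,0]) for u in q]
print("gap x-30 y-12..12",prof(-30,-12,12,38));print("bar x-79 y5..25",prof(-79,5,25,38))
print("shaft steps across y-25..25 z42",prof(0,-25,25,42));print("z74",prof(0,-20,20,74));print("z99",prof(0,-16,16,99))
gs=s.max(2);m=(gs<66).astype(np.uint8);m[:318]=0;m[360:]=0;m[:,:395]=0;m[:,445:]=0
ys,xs=np.where(m);v=cv2.fitLine(np.c_[xs,ys].astype(np.float32),cv2.DIST_L2,0,.01,.01).ravel();print("handle slope",v[1]/v[0],len(xs))
E
```

```text
21.5667 local [-127.079   22.44 ] z 181.14651660480223 yaw -3.040598995250994 F [ 1.803 -0.911] 0.48099096941180847 w -4.689432248270522e-06
gap x-30 y-12..12 [160, 164, 130, 55, 30, 25, 28, 29, 28, 28, 28, 25, 23, 26, 30, 27, 25, 38, 78, 112, 117, 114, 116, 114, 114]
bar x-79 y5..25 [131, 111, 87, 80, 90, 116, 144, 161, 172, 176, 167, 156, 158, 161, 161, 159, 160, 156, 161, 162, 160]
shaft steps across y-25..25 z42 [26, 27, 25, 26, 29, 30, 30, 30, 35, 31, 30, 31, 29, 29, 29, 30, 34, 30, 33, 33, 30, 33, 28, 28, 27, 32, 32, 31, 30, 30, 28, 24, 36, 30, 33, 35, 36, 31, 29, 33, 34, 29, 26, 27, 26, 29, 28, 28, 30, 26, 32]
z74 [34, 37, 31, 31, 31, 30, 34, 31, 28, 27, 26, 24, 30, 29, 30, 28, 33, 27, 26, 32, 32, 27, 22, 22, 31, 25, 28, 26, 29, 31, 33, 36, 31, 30, 23, 26, 26, 24, 20, 23, 31]
z99 [29, 35, 35, 31, 25, 30, 25, 26, 31, 30, 33, 30, 30, 32, 29, 32, 27, 29, 30, 29, 31, 28, 30, 32, 33, 34, 32, 30, 24, 26, 19, 21, 23]
handle slope 0.6235055 330
```

```bash
python3 -c "
from plant import job
print(job.hand_in())"
```

```text
the job is handed in; nothing more can be done
None
```

The job is handed in at 21.6 s: the shaft is in the V with the jaw shut on it, the loop is hooked behind the horn, and the lever is thrown hard onto its stop at about 1.69 rad. The last picture of the shaft itself is from before the throw; the fingers hid it in the final one.

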